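# Change the preload of a force gauge and zero it

## Task

Change the preload of the force gauge and zero it. Lift the small weights off the hooks of its load bar and stand them upright in the blue tray, hang every big weight from the bench by its eye on a hook of its own; then, with the new preload hanging still, turn the small trim knob down in the round well on top of the gauge until the broad index bar of the turning dial lies under the needle tip. Do not disturb the round reference block and the tin.

Things in the scene. Friction and masses are not known exactly. Their poses are not given: they have to be found in the camera images.
- gauge: force gauge, a grey metal box 126 deep (x) x 240 wide (y) x 165 mm high with an aluminium top, fixed to the bench; origin under its centre, its -x side (the load bar with its hooks) faces the robot, z up. Top: a white dial at the left (+y) half, a round well with a black knob in the right half
- knob_top (a point): centre of the top face of the trim knob: black, fluted, round, 26 mm across, 21 mm tall, standing in the middle of a round well 80 mm wide and 24 mm deep that opens upward; the knob's top lies 2.5 mm below the rim of the well (the gauge's top face). There is 27 mm between knob and wall all round, so fingers must be only partly open (about 40 mm) when they enter
- trim_knob (a joint): turn of the trim knob in rad, 0 to 4.2 (stops), growing clockwise seen from above; it stays where it is left (friction 0.04 N m). 1 rad of knob turns the dial plate 0.5 rad the same way
- needle_tip (a point): tip of the black needle, which turns about the dial centre just above the white dial plate, 43 mm from the centre. Weight on the load bar swings it clockwise seen from above (about 0.25 rad for each weight); the knob does not move it
- index_mark (a point): the index: the one broad dark bar (6 mm wide, 14 mm long) printed on the white turning dial plate, 43 mm from the dial centre, at needle height. The knob turns the plate, and so the index, until it lies under the needle tip
- dial_centre (a point): common pivot of needle and dial plate, at needle height; the dial is 108 mm across and lies flat on the top of the gauge inside a fixed dark bezel
- hook1 (a point): leftmost (+y) hook of the load bar, of 7 mm square rod; the point is the top of the rod in the middle of the hook's dip, axes as the gauge's. From the bar the rod runs 70 mm towards the robot (-x) to this point; the dip is 26 mm long, its end, 18 mm farther out, turns up 6 mm above the dip, and towards the bar the rod steps up 6 mm. Hooks 76 mm apart along y
- hook2 (a point): second from the left hook of the load bar, of 7 mm square rod; the point is the top of the rod in the middle of the hook's dip, axes as the gauge's. From the bar the rod runs 70 mm towards the robot (-x) to this point; the dip is 26 mm long, its end, 18 mm farther out, turns up 6 mm above the dip, and towards the bar the rod steps up 6 mm. Hooks 76 mm apart along y
- hook3 (a point): third from the left hook of the load bar, of 7 mm square rod; the point is the top of the rod in the middle of the hook's dip, axes as the gauge's. From the bar the rod runs 70 mm towards the robot (-x) to this point; the dip is 26 mm long, its end, 18 mm farther out, turns up 6 mm above the dip, and towards the bar the rod steps up 6 mm. Hooks 76 mm apart along y
- hook4 (a point): rightmost (-y) hook of the load bar, of 7 mm square rod; the point is the top of the rod in the middle of the hook's dip, axes as the gauge's. From the bar the rod runs 70 mm towards the robot (-x) to this point; the dip is 26 mm long, its end, 18 mm farther out, turns up 6 mm above the dip, and towards the bar the rod steps up 6 mm. Hooks 76 mm apart along y
- bar_mid (a point): middle of the load bar's front face, a steel bar 268 mm long (y), 18 mm high, 70 mm behind (+x of) the dips of its hooks; its top is 5 mm above the level of the dips, and the housing's front is 88 mm behind the dips. The dips are about 113 mm above the bench, unloaded. The bar is sprung (1500 N/m, 30 mm travel): it sinks about 2.6 mm for each weight
- weight1: big weight, steel, 0.4 kg, may be absent: a disc foot 52 mm across, 34 mm high, on it a flat upright eye 10 mm thick (x), 34 mm wide (y), top at 112 mm. The eye's window is 22 mm wide (y), from 38 to 78 mm height; grip the solid strip above it across its 10 mm. Origin: centre of the underside, z up; hangs with the window's upper edge in a hook's dip, x (either way round) along the hook
- weight2: big weight, steel, 0.4 kg, may be absent: a disc foot 52 mm across, 34 mm high, on it a flat upright eye 10 mm thick (x), 34 mm wide (y), top at 112 mm. The eye's window is 22 mm wide (y), from 38 to 78 mm height; grip the solid strip above it across its 10 mm. Origin: centre of the underside, z up; hangs with the window's upper edge in a hook's dip, x (either way round) along the hook
- weight3: big weight, steel, 0.4 kg, may be absent: a disc foot 52 mm across, 34 mm high, on it a flat upright eye 10 mm thick (x), 34 mm wide (y), top at 112 mm. The eye's window is 22 mm wide (y), from 38 to 78 mm height; grip the solid strip above it across its 10 mm. Origin: centre of the underside, z up; hangs with the window's upper edge in a hook's dip, x (either way round) along the hook
- weight4: big weight, steel, 0.4 kg, may be absent: a disc foot 52 mm across, 34 mm high, on it a flat upright eye 10 mm thick (x), 34 mm wide (y), top at 112 mm. The eye's window is 22 mm wide (y), from 38 to 78 mm height; grip the solid strip above it across its 10 mm. Origin: centre of the underside, z up; hangs with the window's upper edge in a hook's dip, x (either way round) along the hook
- light1: small weight, steel, 0.2 kg, may be absent: as the big ones (same eye, top at 112 mm, window up to 78 mm) but its foot is 40 mm across and 24 mm high. Hangs on the load bar at the start, where its window's upper edge sits in a hook's dip. Origin: centre of the underside, z up, x through the eye's thickness
- light2: small weight, steel, 0.2 kg, may be absent: as the big ones (same eye, top at 112 mm, window up to 78 mm) but its foot is 40 mm across and 24 mm high. Hangs on the load bar at the start, where its window's upper edge sits in a hook's dip. Origin: centre of the underside, z up, x through the eye's thickness
- light3: small weight, steel, 0.2 kg, may be absent: as the big ones (same eye, top at 112 mm, window up to 78 mm) but its foot is 40 mm across and 24 mm high. Hangs on the load bar at the start, where its window's upper edge sits in a hook's dip. Origin: centre of the underside, z up, x through the eye's thickness
- light4: small weight, steel, 0.2 kg, may be absent: as the big ones (same eye, top at 112 mm, window up to 78 mm) but its foot is 40 mm across and 24 mm high. Hangs on the load bar at the start, where its window's upper edge sits in a hook's dip. Origin: centre of the underside, z up, x through the eye's thickness
- tray: blue open tray, fixed: outside 104 (x) x 150 (y) x 26 mm high, inside 98 x 144 mm, floor 2.5 mm thick; origin under its centre, z up. Three small weights fit side by side along y
- ref_block: round steel hardness reference block, 56 mm across, 16 mm high, lying loose on the bench; leave alone; origin under its centre
- grease_tin: round tin, 67 mm across, 29 mm high, loose on the bench near the front edge; leave alone; origin under its centre
Not all that is in view belongs to the job. What is shaped like the light2 but orange or pink is not meant.

How it is judged:
By the outcome, as a careful person would: the job done as asked, in the order asked, and still so for the second after the job is handed in, with the robot touching nothing.
Of weight1, weight2, weight3, weight4 only 3 to 4 are there at a start; the rules pass over those that are not, and their reading is None.
Of light1, light2, light3, light4 only 2 to 3 are there at a start; the rules pass over those that are not, and their reading is None.
At some moment in a run one of weight1, weight2, weight3, weight4 may be knocked a few centimetres aside while the robot is not near it.
Once in a run the grip may slacken for a moment while it holds something.
It also fails if it takes over 210 s, if anything falls off the work surface, if the arm or the gripper's body presses on something with over 40 N, if the wrist force passes 120 N, or if a joint passes its speed limit or range.

## Robot

A 7-joint arm with a two-finger parallel gripper is mounted at the origin on a cart in front of the work surface, level with it; the furniture and walls round the work are solid. World frame = base frame: x ahead of the robot, y to its left, z up, the work surface at z = 0. Lengths are in m, angles in rad, forces in N, time in s.
With the tool pointing down it reaches from about 0.4 to 0.85 m from the base axis. Payload 10.4 kg.
Tool frame: the origin (TCP) lies at the very end of the fingers, on their centre line; the grasp point (between the pads) lies 19 mm behind it (manip.grip_point_offset is the distance from the TCP to the grasp point, in m); z points along the fingers, y is the line along which they close (so a half turn about z gives the same grasp; the last joint's range is limited). The gripper opens to 85 mm and grips with 20 to 120 N. Pads are 22 mm wide; open, the fingers measure 114 mm over their backs; the gripper's body (76 mm by 85 mm) begins 54 mm behind the grasp point. The pads swing forward as they close: fully open they stand 13 mm farther back than shut.
Start: joints at [-1.318, 0.332, -0.065, 1.46, 0.022, 1.35, -0.088], TCP at [0.17, 0.601, 0.231] pointing down, gripper open.
Joint ranges: [-2.6, 2.6], [-0.5, 2.12], [-1.47, 1.34], [0.16, 2.42], [-1.27, 4.41], [0.06, 2.06], [-2.6, 2.6]. Speed limits (rad/s): [2.22, 2.22, 2.79, 2.79, 3.14, 3.14, 3.14].

## Interface

Orientations are given as a unit quaternion [x, y, z, w].
In Python, from workcell import manip gives the robot as it stands. The module is installed in compiled form; this text tells all that it offers.
- The arm moves only by the shell command python3 -m inch 'ROWS' [OPENING] [FORCE]. ROWS is JSON, a list of rows, each a list of 2 entries, a list of its own where there are three numbers: the shift along the tool's x, y, z each as a share of 0.08 m, from -1 to 1, then the turn, a rotation vector about the tool's x, y, z each as a share of 45 degrees, from -1 to 1. A call has exactly 10 rows; each row is the pose to reach, as a shift and turn from the pose commanded when the call began, along the tool's axes at that moment; what a row does not reach only later rows make up. A row lasts 1/10 s, in which the tool goes at most 50 mm and 8.59 degrees, less where a joint would pass 70% of its speed; a pose out of reach is approached as far as the arm can. A call with a number of a shift or a turn outside -1 to 1 is refused whole. A call with a gripper value outside its range is refused whole. OPENING is the opening, from 0 (shut) to 1 (fully open), set as the call begins (- or left out, the last holds). The fingers move at their own pace and stop on an object; FORCE is the grip in N (left out, the last holds). Time passes only in rows, so rows that repeat a pose let the fingers close, or fill a call up. It gives the time, the measured TCP pose, the force, the opening and the grip force at its end, in the units of the state.
- manip.get_obs(): the state, without advancing time (a new reading comes with each control period).
- manip.camera(name): name is "scene" or "side" or "wrist"; returns the picture (400x640x3 uint8, red, green, blue); there is no depth.
- manip.camera_params(name): a dict with "fov_y" (degrees; the focal length in pixels is half the picture's height over the tangent of half this angle, whatever the lens; pixels are square), "cx", "cy" (the principal point, pixels), "camera_from_world" (4x4, takes a point from world to camera coordinates); the wrist camera has in their place "T_tool_cam" (4x4, takes a point from camera to tool coordinates, whose origin is the TCP and whose axes are the flange's). Camera axes: x right, y up, looking along -z (the intrinsics and any distortion apply to the point x, -y, -z); pixel columns grow to the right and rows downward; lengths in m; the calibration is good to about 2 mm. A picture is of the moment at which its call begins: read the wrist's pose just before it. camera_params takes no time and is no camera call.
- manip.hand_in(): hands the job in; it is judged then, once.
The state is a dict: "clock": time; "joint_pos": joint angles; "joint_velocities": joint speeds; "tau": joint torques, N m; "position": TCP position; "ee_rot": TCP orientation; "ft_force": force on the tool from outside, world axes, zero at the start; "torque": the same for the moment, N m; "grip_width": opening from 0.0 (shut) to 1.0 (fully open); "grasp_force": force on a finger pad.
Only numpy, scipy, OpenCV 4.12 (cv2) and the standard library are available. Lean on these libraries where they do the work, as an engineer would, in place of code of your own. Each camera call takes 0.05 s, during which the arm holds its last target. There are 200 camera calls.

## Working session

There is one attempt and no reset: what is moved stays moved. The work goes in short steps, Python scripts to look and compute and a shell command to move; the robot and the scene stay as the last step left them, time stands still between calls to the robot, and variables do not carry over. Pictures are saved under pics/ and viewed, at most 14 in all, crops included, and the job is handed in when it is done.

```bash
mkdir -p pics; python3 - <<'E'
from workcell import manip
import cv2,numpy as np
np.set_printoptions(precision=4,suppress=True)
o=manip.get_obs();print(o)
for n in("scene","side","wrist"):
    im=manip.camera(n);cv2.imwrite(f"pics/{n}0.png",im[:,:,::-1])
    print(n,manip.camera_params(n))
print(manip.grip_point_offset)
E
```

```text
{'clock': 0.0, 'joint_pos': array([-1.3176,  0.3329, -0.0647,  1.4609,  0.0216,  1.3499, -0.0885]), 'joint_velocities': array([ 0.0024, -0.0003,  0.0001,  0.0016, -0.0018, -0.0016,  0.    ]), 'tau': array([ -0.0006, -62.5453,   0.0485, -39.1596,   0.0161,   0.0099,
         0.0001]), 'position': array([0.1701, 0.601 , 0.2305]), 'ee_rot': array([ 0.1374,  0.9905, -0.0007, -0.0001]), 'ft_force': array([-0.4775, -0.4734, -0.2526]), 'torque': array([ 0.0371,  0.0387, -0.0351]), 'grasp_force': 0.0, 'grip_width': 1.0001267908053884}
scene {'fov_y': 44.28685896029433, 'cx': 323.8798087691588, 'cy': 200.34712269356777, 'camera_from_world': array([[ 0.4531, -0.8914, -0.008 , -0.1683],
       [ 0.6913,  0.3457,  0.6345, -0.4555],
       [-0.5629, -0.293 ,  0.7729, -1.0487],
       [ 0.    ,  0.    ,  0.    ,  1.    ]])}
side {'fov_y': 46.94141706833362, 'cx': 319.60974690402924, 'cy': 209.8727647050625, 'camera_from_world': array([[-0.9768, -0.2136, -0.0134,  0.5199],
       [ 0.1264, -0.6263,  0.7692, -0.149 ],
       [-0.1727,  0.7497,  0.6388, -1.4563],
       [ 0.    ,  0.    ,  0.    ,  1.    ]])}
wrist {'fov_y': 63.89339106617875, 'cx': 311.9201097065694, 'cy': 201.02426550005393, 'T_tool_cam': array([[-0.0005,  0.9564,  0.2922,  0.0752],
       [ 1.    ,  0.0002,  0.0013, -0.0009],
       [ 0.0012,  0.2922, -0.9564, -0.1425],
       [ 0.    ,  0.    ,  0.    ,  1.    ]])}
0.0187
```

View pics/scene0.png

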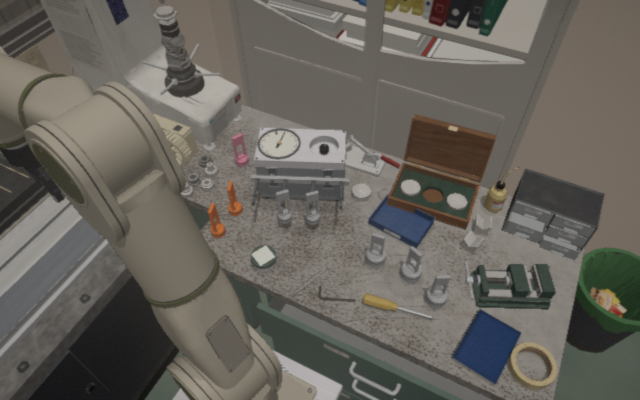

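View pics/side0.png

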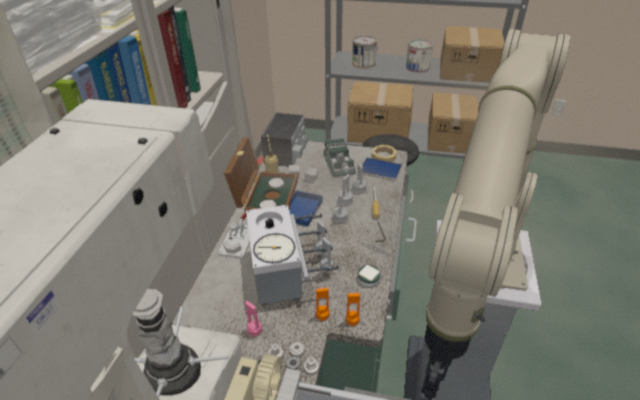

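Scene: gauge around (300,165), two small grey weights hanging at (284,205) and (312,205). Three big weights stand at (376,250), (412,265), (438,290), and the blue tray is at (402,222). Orange (216,220)/(235,198) and pink (240,150) are decoys. I'll confirm in an enlarged crop.

```bash
cat > h.py <<'E'
from workcell import manip
import cv2,numpy as np
from scipy.spatial.transform import Rotation as R
np.set_printoptions(precision=4,suppress=True)
def cam(n,obs=None):
    p=manip.camera_params(n);f=200/np.tan(np.radians(p["fov_y"]/2))
    if n=="wrist":
        o=obs or manip.get_obs();T=np.eye(4);T[:3,:3]=R.from_quat(o["ee_rot"]).as_matrix();T[:3,3]=o["position"]
        M=np.linalg.inv(T@p["T_tool_cam"])
    else:M=p["camera_from_world"]
    return M,f,p["cx"],p["cy"]
def proj(C,P):
    M,f,cx,cy=C;q=M[:3,:3]@np.asarray(P,float)+M[:3,3];return np.array([cx+f*q[0]/-q[2],cy-f*q[1]/-q[2]])
def ray(C,uv,z):
    M,f,cx,cy=C;d=M[:3,:3].T@np.array([(uv[0]-cx)/f,-(uv[1]-cy)/f,-1]);o=-M[:3,:3].T@M[:3,3]
    return o+d*(z-o[2])/d[2]
def snap(n,name,box=None,s=1):
    im=manip.camera(n)[:,:,::-1];cv2.imwrite(f"pics/{name}_raw.png",im)
    if box:im=im[box[1]:box[3],box[0]:box[2]]
    cv2.imwrite(f"pics/{name}.png",cv2.resize(im,None,fx=s,fy=s,interpolation=cv2.INTER_CUBIC));return im
E
python3 - <<'E'
from h import *
im=cv2.imread("pics/scene0.png")[115:315,240:500];cv2.imwrite("pics/c1.png",cv2.resize(im,None,fx=3,fy=3,interpolation=2))
E
```

```text
(no output)
```

View pics/c1.png

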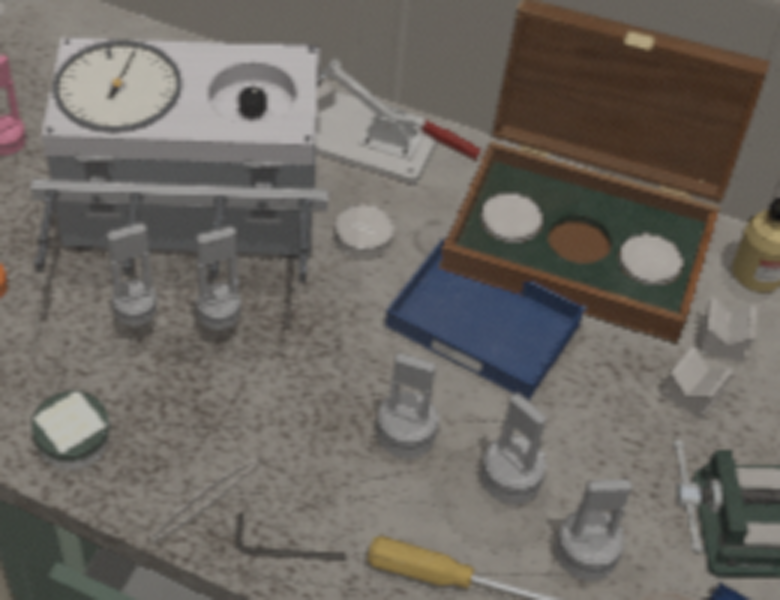

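The crop shows lights on hooks 2 and 3 with hooks 1 and 4 free. The ref block is at raw (362,191), the tin at (263,257), and the tray corners are at raw (387,197), (370,220), (415,244), (433,221).

```bash
python3 - <<'E'
from h import *
C=cam("scene")
r=lambda x,y:(240+x/3,115+y/3)
def p(n,x,y,z):print(n,ray(C,r(x,y),z)[:2])
for q in[(62,40),(318,47),(318,150),(48,137)]:p("gtop",*q,.165)
p("dial",117,84,.166);p("knob",253,93,.1625)
for q in[(443,247),(389,315),(527,388),(581,318)]:p("tray",*q,.024)
for n,a,b in[("b1",(397,363),(434,370)),("b2",(513,402),(540,420)),("b3",(588,487),(627,487))]:p(n,*a,.11);p(n,*b,.11)
for n,a in[("b1f",(408,420)),("b2f",(515,465)),("b3f",(592,540))]:p(n,*a,.030)
p("ref",364,226,.012);p("tin",70,422,.029)
p("l2",128,233,.147);p("l3",216,235,.147)
E
```

```text
gtop [0.6337 0.3301]
gtop [0.7313 0.1125]
gtop [0.6127 0.0564]
gtop [0.5211 0.2752]
dial [0.6049 0.254 ]
knob [0.6526 0.1401]
tray [ 0.674  -0.0496]
tray [ 0.5771 -0.0362]
tray [ 0.5577 -0.1763]
tray [ 0.6521 -0.1935]
b1 [ 0.4728 -0.0828]
b1 [ 0.4799 -0.1125]
b2 [ 0.4793 -0.1809]
b2 [ 0.4728 -0.206 ]
b3 [ 0.4316 -0.2597]
b3 [ 0.445  -0.2864]
b1f [ 0.4765 -0.0974]
b2f [ 0.4755 -0.1951]
b3f [ 0.4372 -0.2753]
ref [0.6741 0.0316]
tin [0.345  0.1615]
l2 [0.4692 0.1658]
l3 [0.5006 0.0981]
```

```bash
python3 -m inch '[[[-0.06,-0.08,-0.1],[0,0,0.1]],[[-0.12,-0.15,-0.2],[0,0,0.2]],[[-0.19,-0.23,-0.3],[0,0,0.3]],[[-0.26,-0.31,-0.4],[0,0,0.4]],[[-0.32,-0.38,-0.5],[0,0,0.5]],[[-0.38,-0.46,-0.6],[0,0,0.6]],[[-0.45,-0.54,-0.7],[0,0,0.7]],[[-0.51,-0.61,-0.8],[0,0,0.8]],[[-0.58,-0.69,-0.9],[0,0,0.9]],[[-0.64,-0.77,-1],[0,0,1]]]'
python3 -m inch '[[[-0.1,0,-0.05],[0,0,0.02]],[[-0.2,0,-0.1],[0,0,0.04]],[[-0.3,0,-0.15],[0,0,0.06]],[[-0.4,0,-0.2],[0,0,0.08]],[[-0.5,0,-0.25],[0,0,0.1]],[[-0.6,0,-0.3],[0,0,0.11]],[[-0.7,0,-0.35],[0,0,0.11]],[[-0.8,0,-0.4],[0,0,0.11]],[[-0.9,0,-0.45],[0,0,0.11]],[[-1,0,-0.5],[0,0,0.11]]]'
python3 -m inch '[[[-0.1,0.05,0],[0,0,0]],[[-0.2,0.1,0],[0,0,0]],[[-0.3,0.15,0],[0,0,0]],[[-0.4,0.2,0],[0,0,0]],[[-0.5,0.25,0],[0,0,0]],[[-0.6,0.3,0],[0,0,0]],[[-0.7,0.35,0],[0,0,0]],[[-0.8,0.4,0],[0,0,0]],[[-0.9,0.45,0],[0,0,0]],[[-1,0.5,0],[0,0,0]]]'
python3 -m inch '[[[-0.1,0.05,0],[0,0,0]],[[-0.2,0.1,0],[0,0,0]],[[-0.3,0.15,0],[0,0,0]],[[-0.4,0.2,0],[0,0,0]],[[-0.5,0.25,0],[0,0,0]],[[-0.6,0.3,0],[0,0,0]],[[-0.7,0.35,0],[0,0,0]],[[-0.8,0.4,0],[0,0,0]],[[-1,0.5,0],[0,0,0]],[[-1,0.5,0],[0,0,0]]]'
python3 - <<'E'
from h import *
snap("wrist","w1");o=manip.get_obs();print(o["clock"],o["position"],o["ee_rot"],o["joint_pos"])
E
```

```text
clock: 1.15
position: [0.2029, 0.5277, 0.3114]
ee_rot: [0.508, 0.862, -0.0, 0.0]
ft_force: [0.6, 0.6, -0.2]
grip_width: 1.0
grasp_force: 0.0
clock: 2.15
position: [0.242, 0.4578, 0.3517]
ee_rot: [0.543, 0.84, 0.0, -0.0]
ft_force: [0.2, 0.2, -0.3]
grip_width: 1.001
grasp_force: 0.0
clock: 3.15
position: [0.3116, 0.4014, 0.3513]
ee_rot: [0.543, 0.84, 0.0, -0.0]
ft_force: [-0.1, -0.0, 0.3]
grip_width: 1.002
grasp_force: 0.0
clock: 4.15
position: [0.3823, 0.3434, 0.3514]
ee_rot: [0.544, 0.839, 0.0, 0.0]
ft_force: [0.8, -1.0, -0.2]
grip_width: 0.997
grasp_force: 0.0
4.2 [0.3812 0.3446 0.3514] [0.5437 0.8393 0.0001 0.    ] [-1.0781  0.0383  0.2643  1.5587 -0.01    1.5457 -0.3926]
```

View pics/w1.png

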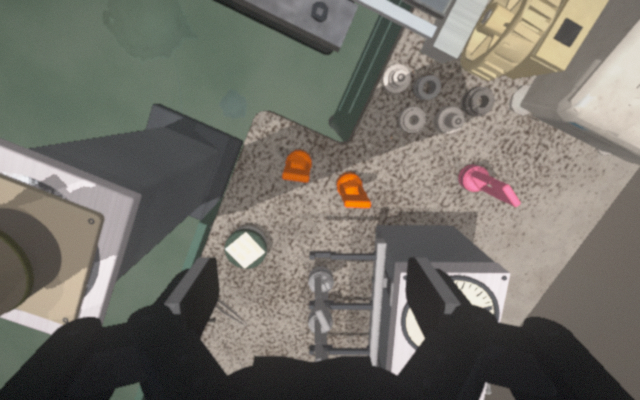

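Wrist view: the load bar runs at column 380, with hook rods at rows 257, 305 and 350 and light weights near (320,283) and (320,320). The tin is at (245,248). I'll enlarge it.

```bash
python3 - <<'E'
from h import *
im=cv2.imread("pics/w1_raw.png")[225:385,280:520];cv2.imwrite("pics/c2.png",cv2.resize(im,None,fx=3.3,fy=3.3,interpolation=2))
C=cam("wrist")
c=np.array([.625,.194]);a=np.radians(24.2);Rg=np.array([[np.cos(a),-np.sin(a)],[np.sin(a),np.cos(a)]])
for n,q,z in[("h1",(-.151,.114),.111),("h2",(-.151,.038),.111),("h3",(-.151,-.038),.111),("cnr",(-.063,.12),.165),("cnr2",(.063,.12),.165),("l2top",(-.151,.038),.145)]:
    P=np.r_[c+Rg@np.array(q),z];print(n,P,proj(C,P))
E
```

```text
h1 [0.4405 0.2361 0.111 ] [320.5422 258.9604]
h2 [0.4717 0.1668 0.111 ] [320.2083 308.2832]
h3 [0.5028 0.0974 0.111 ] [319.9061 352.9139]
cnr [0.5183 0.2776 0.165 ] [397.9102 275.97  ]
cnr2 [0.6333 0.3293 0.165 ] [507.0939 275.8602]
l2top [0.4717 0.1668 0.145 ] [320.8305 324.4378]
```

View pics/c2.png

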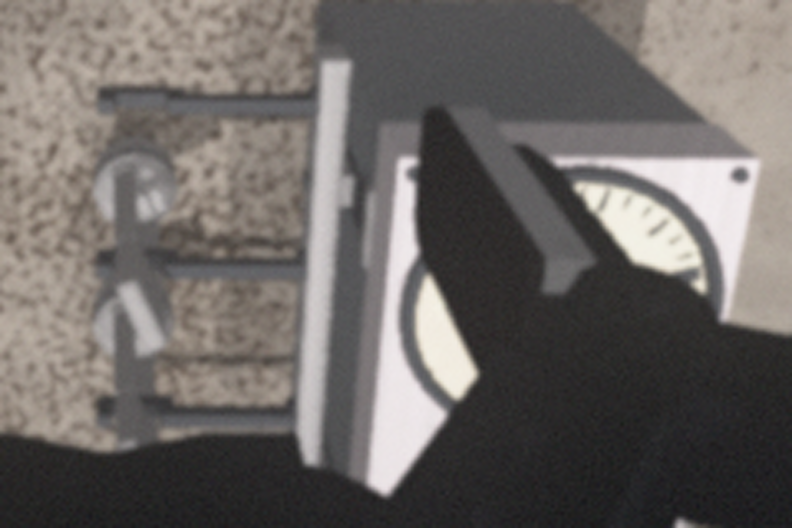

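Light at hook2 has its eye top at raw (322,322), yawed about 20°; the gauge model matches within about 3 px. I'll approach above hook2.

```bash
python3 -m inch '[[[-0.1,0.02,0.06],[0,0,0]],[[-0.2,0.04,0.12],[0,0,0]],[[-0.3,0.06,0.18],[0,0,0]],[[-0.4,0.08,0.24],[0,0,0]],[[-0.5,0.1,0.3],[0,0,0]],[[-0.6,0.12,0.36],[0,0,0]],[[-0.7,0.13,0.42],[0,0,0]],[[-0.8,0.13,0.48],[0,0,0]],[[-0.9,0.13,0.54],[0,0,0]],[[-1,0.13,0.6],[0,0,0]]]' 0.5 40
python3 -m inch '[[[-0.1,0,0.09],[0,0,0]],[[-0.2,0,0.18],[0,0,0]],[[-0.3,0,0.27],[0,0,0]],[[-0.4,0,0.36],[0,0,0]],[[-0.5,0,0.45],[0,0,0]],[[-0.6,0,0.54],[0,0,0]],[[-0.7,0,0.63],[0,0,0]],[[-0.8,0,0.72],[0,0,0]],[[-0.9,0,0.81],[0,0,0]],[[-1,0,0.9],[0,0,0]]]'
python3 -m inch '[[[-0.1,0,0.1],[0,0,0]],[[-0.2,0,0.2],[0,0,0]],[[-0.3,0,0.35],[0,0,0]],[[-0.4,0,0.5],[0,0,0]],[[-0.47,0,0.6],[0,0,0]],[[-0.47,0,0.7],[0,0,0]],[[-0.47,0,0.7],[0,0,0]],[[-0.47,0,0.7],[0,0,0]],[[-0.47,0,0.7],[0,0,0]],[[-0.47,0,0.7],[0,0,0]]]'
python3 - <<'E'
from h import *
snap("wrist","w2",(180,120,480,345),2.6);o=manip.get_obs();print(o["clock"],o["position"],o["ee_rot"],o["joint_pos"])
E
```

```text
clock: 5.2
position: [0.4229, 0.276, 0.3029]
ee_rot: [0.543, 0.84, 0.0, -0.0]
ft_force: [-0.1, 0.4, -0.6]
grip_width: 0.503
grasp_force: 0.0
clock: 6.2
position: [0.4558, 0.2031, 0.2307]
ee_rot: [0.543, 0.84, 0.0, 0.0]
ft_force: [-1.0, 0.0, 0.7]
grip_width: 0.504
grasp_force: 0.0
clock: 7.2
position: [0.4711, 0.1698, 0.1757]
ee_rot: [0.543, 0.84, 0.0, 0.0]
ft_force: [-0.9, 0.1, 0.3]
grip_width: 0.499
grasp_force: 0.0
7.25 [0.4711 0.1697 0.1757] [0.5427 0.8399 0.0004 0.0001] [-0.8574  0.092   0.4471  1.8798 -0.0432  1.1785  0.0281]
```

View pics/w2.png

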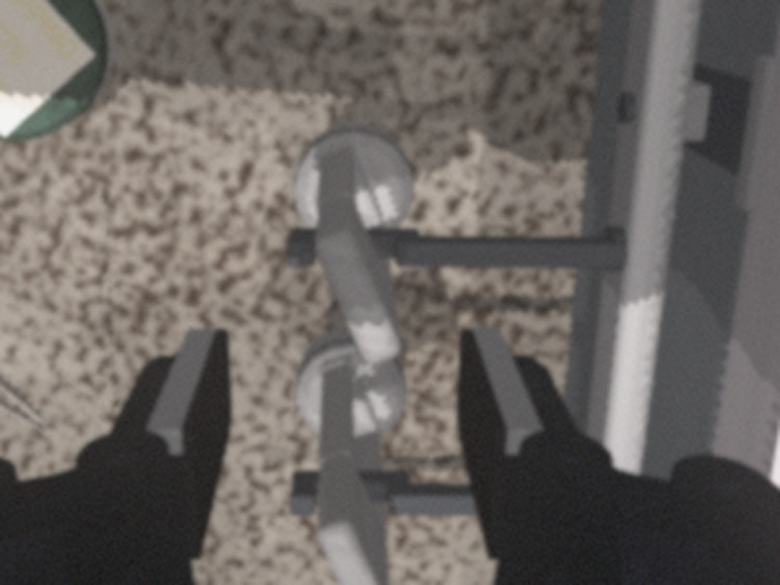

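```bash
python3 - <<'E'
from h import *
C=cam("wrist");r=lambda x,y:(180+x/2.6,120+y/2.6)
print("dip2",ray(C,r(352,248),.110),"dip3",ray(C,r(345,492),.110))
for q in[(340,240),(377,345),(345,530)]:print(q,ray(C,r(*q),.145))
print(ray(C,r(320,525),.146),ray(C,r(355,585),.146))
for h in(.110,.145):
    print(h,(proj(C,[.4717,.1688,h])-[180,120])*2.6)
print((proj(C,manip.get_obs()["position"])-[180,120])*2.6)
E
```

```text
dip2 [0.4721 0.1703 0.11  ] dip3 [0.5014 0.1008 0.11  ]
(340, 240) [0.4634 0.1821 0.145 ]
(377, 345) [0.4815 0.1624 0.145 ]
(345, 530) [0.4955 0.1138 0.145 ]
[0.489  0.1133 0.146 ] [0.5042 0.1006 0.146 ]
0.11 [348.3735 252.2805]
0.145 [349.2427 305.2693]
[349.4746 364.9402]
```

```bash
python3 -m inch '[[[0,0,0.07],[0,0,-0.08]],[[0,0,0.14],[0,0,-0.16]],[[0,0,0.21],[0,0,-0.24]],[[0,0,0.28],[0,0,-0.32]],[[0,0,0.35],[0,0,-0.4]],[[0,0,0.45],[0,0,-0.4]],[[0,0,0.55],[0,0,-0.4]],[[0,0,0.62],[0,0,-0.4]],[[0,0,0.67],[0,0,-0.4]],[[0,0,0.67],[0,0,-0.4]]]'
python3 -m inch '[[[0,0,0],[0,0,0]],[[0,0,0],[0,0,0]],[[0,0,0],[0,0,0]],[[0,0,0],[0,0,0]],[[0,0,0],[0,0,0]],[[0,0,0],[0,0,0]],[[0,0,0],[0,0,0]],[[0,0,0],[0,0,0]],[[0,0,0],[0,0,0]],[[0,0,0],[0,0,0]]]' 0 80
python3 -m inch '[[[0,0,-0.04],[0,0,0]],[[0,0,-0.08],[0,0,0]],[[0,0,-0.12],[0,0,0]],[[0,0,-0.16],[0,0,0]],[[0,0,-0.22],[0,0,0.05]],[[0,0,-0.22],[0,0,0.15]],[[0,0,-0.22],[0,0,0.25]],[[0,0,-0.22],[0,0,0.35]],[[0,0,-0.22],[0,0,0.4]],[[0,0,-0.22],[0,0,0.4]]]'
python3 - <<'E'
from h import *
snap("wrist","w3",(180,120,480,345),2.6);o=manip.get_obs();print(o["clock"],o["position"],o["ee_rot"],o["joint_pos"])
E
```

```text
clock: 8.25
position: [0.4707, 0.1693, 0.1211]
ee_rot: [0.405, 0.914, -0.0, -0.0]
ft_force: [-0.3, 0.1, -0.3]
grip_width: 0.503
grasp_force: 0.0
clock: 9.25
position: [0.4711, 0.1695, 0.1217]
ee_rot: [0.405, 0.914, 0.0, 0.0]
ft_force: [1.7, 1.5, 1.6]
grip_width: 0.093
grasp_force: 80.5
clock: 10.25
position: [0.4709, 0.1694, 0.1394]
ee_rot: [0.543, 0.84, -0.0, -0.0]
ft_force: [-0.2, -0.0, -1.6]
grip_width: 0.097
grasp_force: 79.8
10.3 [0.4709 0.1694 0.1394] [ 0.5424  0.8401 -0.     -0.0001] [-0.8553  0.1323  0.4523  1.9221 -0.0648  1.1013  0.0471]
```

View pics/w3.png

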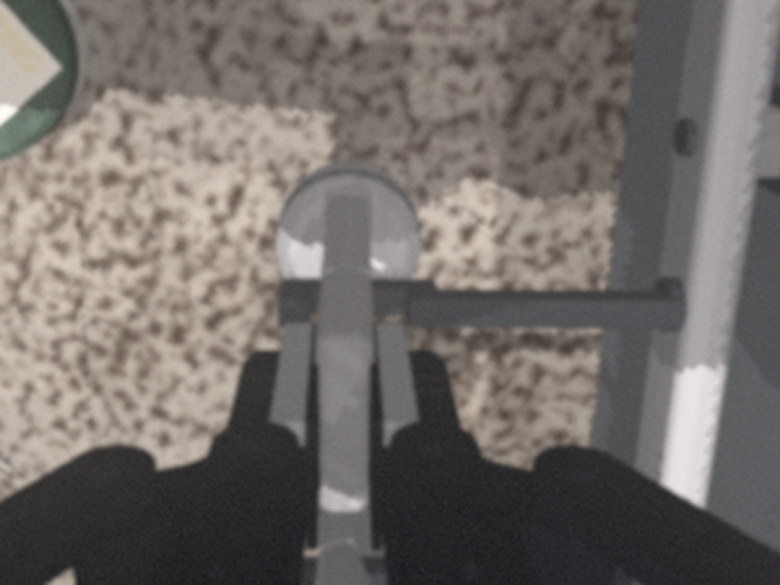

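Held firmly and aligned. Next I withdraw, raise it and carry it towards the tray.

```bash
python3 -m inch '[[[0,-0.08,0],[0,0,0]],[[0,-0.16,0],[0,0,0]],[[0,-0.24,0],[0,0,0]],[[0,-0.32,0],[0,0,0]],[[0,-0.4,0],[0,0,0]],[[0,-0.5,0],[0,0,0]],[[0,-0.6,0],[0,0,0]],[[0,-0.7,0],[0,0,0]],[[0,-0.75,0],[0,0,0]],[[0,-0.75,0],[0,0,0]]]'
python3 -m inch '[[[0,0,-0.1],[0,0,0]],[[0,0,-0.2],[0,0,0]],[[0,0,-0.3],[0,0,0]],[[0,0,-0.4],[0,0,0]],[[0,0,-0.5],[0,0,0]],[[0,0,-0.6],[0,0,0]],[[0,0,-0.7],[0,0,0]],[[0,0,-0.8],[0,0,0]],[[0,0,-0.9],[0,0,0]],[[0,0,-1],[0,0,0]]]'
python3 -m inch '[[[-0.1,0,-0.05],[0,0,0]],[[-0.2,0,-0.1],[0,0,0]],[[-0.3,0,-0.15],[0,0,0]],[[-0.4,0,-0.2],[0,0,0]],[[-0.5,0,-0.25],[0,0,0]],[[-0.6,0,-0.3],[0,0,0]],[[-0.7,0,-0.35],[0,0,0]],[[-0.8,0,-0.4],[0,0,0]],[[-0.9,0,-0.45],[0,0,0]],[[-1,0,-0.5],[0,0,0]]]'
python3 -m inch '[[[-0.1,0.03,0],[0,0,0]],[[-0.2,0.06,0],[0,0,0]],[[-0.3,0.09,0],[0,0,0]],[[-0.4,0.12,0],[0,0,0]],[[-0.5,0.15,0],[0,0,0]],[[-0.6,0.2,0],[0,0,0]],[[-0.7,0.25,0],[0,0,0]],[[-0.8,0.3,0],[0,0,0]],[[-0.9,0.33,0],[0,0,0]],[[-1,0.35,0],[0,0,0]]]'
python3 -m inch '[[[-0.1,0.03,0],[0,0,0]],[[-0.2,0.06,0],[0,0,0]],[[-0.3,0.09,0],[0,0,0]],[[-0.4,0.12,0],[0,0,0]],[[-0.5,0.15,0],[0,0,0]],[[-0.6,0.2,0],[0,0,0]],[[-0.7,0.25,0],[0,0,0]],[[-0.8,0.3,0],[0,0,0]],[[-0.9,0.33,0],[0,0,0]],[[-1,0.35,0],[0,0,0]]]'
python3 -m inch '[[[-0.1,0,0],[0,0,0]],[[-0.2,0,0],[0,0,0]],[[-0.3,0,0],[0,0,0]],[[-0.4,0,0],[0,0,0]],[[-0.5,0,0],[0,0,0]],[[-0.6,0,0],[0,0,0]],[[-0.7,0,0],[0,0,0]],[[-0.8,0,0],[0,0,0]],[[-0.9,0,0],[0,0,0]],[[-1,0,0],[0,0,0]]]'
python3 - <<'E'
from h import *
C=cam("side");a=snap("scene","s1",(240,110,500,310),1.5);b=snap("side","d1",(160,110,420,310),1.5);o=manip.get_obs();print(o["clock"],o["position"],o["grip_width"])
cw=manip.camera("wrist")[:,:,::-1]
f=lambda i:cv2.resize(i,(390,300),interpolation=2)
cv2.imwrite("pics/m1.png",np.vstack([np.hstack([f(a),f(b)]),np.hstack([f(cw),f(cw)])]))
E
```

```text
clock: 11.3
position: [0.4159, 0.1446, 0.1394]
ee_rot: [0.543, 0.84, 0.0, -0.0]
ft_force: [0.4, -0.5, -1.3]
grip_width: 0.095
grasp_force: 79.8
clock: 12.3
position: [0.4163, 0.1448, 0.22]
ee_rot: [0.543, 0.84, 0.0, -0.0]
ft_force: [0.1, -0.6, -2.4]
grip_width: 0.095
grasp_force: 79.9
clock: 13.3
position: [0.4494, 0.0712, 0.2596]
ee_rot: [0.543, 0.84, 0.0, -0.0]
ft_force: [-0.0, -0.5, -1.5]
grip_width: 0.098
grasp_force: 80.0
clock: 14.3
position: [0.508, 0.0099, 0.2592]
ee_rot: [0.543, 0.84, -0.0, -0.0]
ft_force: [0.4, 0.7, -2.8]
grip_width: 0.099
grasp_force: 79.8
clock: 15.3
position: [0.5664, -0.0515, 0.2592]
ee_rot: [0.543, 0.84, -0.0, -0.0]
ft_force: [0.5, 0.6, -2.0]
grip_width: 0.095
grasp_force: 79.8
clock: 16.3
position: [0.5991, -0.1245, 0.2592]
ee_rot: [0.543, 0.84, 0.0, -0.0]
ft_force: [0.2, 0.3, -2.9]
grip_width: 0.098
grasp_force: 79.8
16.4 [ 0.5989 -0.1254  0.2592] 0.09589094005897014
```

View pics/m1.png

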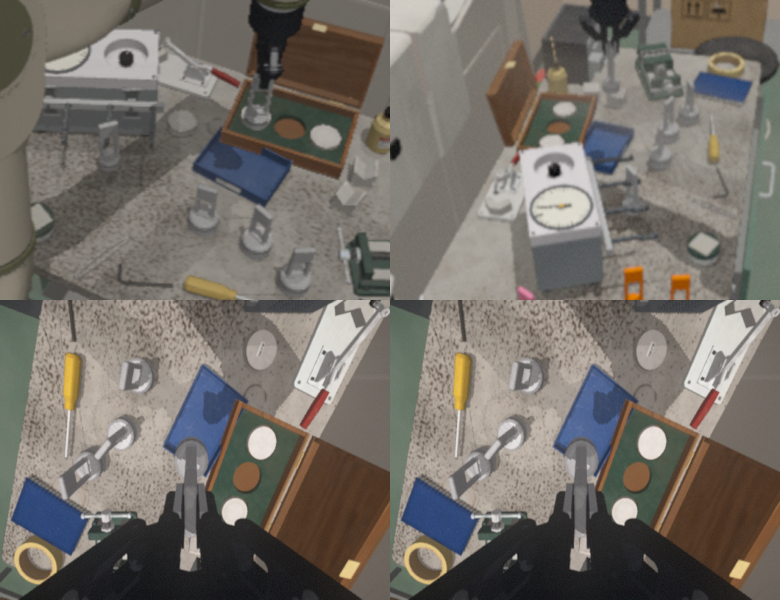

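Composite: the light hangs in the gripper above the tray. The wooden box abuts the tray's far edge. Measuring the tray corners from the wrist picture.

```bash
python3 - <<'E'
from h import *
C=cam("wrist")
w=cv2.cvtColor(cv2.imread("pics/m1.png")[300:600,:390],cv2.COLOR_BGR2HSV)
m=((w[:,:,0]>100)&(w[:,:,0]<125)&(w[:,:,1]>120)).astype('uint8')
n,l,s,c=cv2.connectedComponentsWithStats(m)
for i in range(1,n):
  if s[i,4]>800:print(s[i])
r=lambda x,y:(x*640/390,y*400/300)
for q in[(205,65),(247,95),(165,140)]:print("tray",ray(C,r(*q),.026))
for q in[(240,102),(207,180),(312,135)]:print("box",ray(C,r(*q),.04),ray(C,r(*q),.02))
S=cam("scene");c0=np.array([.617,-.114]);a=np.radians(-8)
for sx,sy in[(1,1),(-1,1),(-1,-1),(1,-1)]:
  q=c0+np.array([[np.cos(a),-np.sin(a)],[np.sin(a),np.cos(a)]])@[sx*.052,sy*.075];print(q,(proj(S,[*q,.026])-[240,115])*3, (proj(C,[*q,.026])*[390/640,.75]))
E
```

```text
[  12  179   75   76 2950]
tray [ 0.5847 -0.0311  0.026 ]
tray [ 0.6751 -0.0378  0.026 ]
tray [ 0.5613 -0.1665  0.026 ]
box [ 0.6644 -0.0526  0.04  ] [ 0.6698 -0.0524  0.02  ]
box [ 0.6638 -0.1904  0.04  ] [ 0.6692 -0.1978  0.02  ]
box [ 0.8128 -0.0409  0.04  ] [ 0.8264 -0.04    0.02  ]
[ 0.6789 -0.047 ] [442.645  241.1174] [246.3998 101.5923]
[ 0.5759 -0.0325] [384.9093 313.1751] [200.2932  63.3216]
[ 0.5551 -0.181 ] [531.3789 390.923 ] [159.4037 146.361 ]
[ 0.6581 -0.1955] [585.6276 312.7838] [202.894  177.8295]
```

```bash
python3 -m inch '[[[-0.1,-0.02,0.05],[0,0,0]],[[-0.2,-0.05,0.1],[0,0,0]],[[-0.24,-0.05,0.2],[0,0,0]],[[-0.24,-0.05,0.3],[0,0,0]],[[-0.24,-0.05,0.4],[0,0,0]],[[-0.24,-0.05,0.5],[0,0,0]],[[-0.24,-0.05,0.6],[0,0,0]],[[-0.24,-0.05,0.7],[0,0,0]],[[-0.24,-0.05,0.8],[0,0,0]],[[-0.24,-0.05,0.9],[0,0,0]]]'
python3 -m inch '[[[0,0,0.12],[0,0,0]],[[0,0,0.24],[0,0,0]],[[0,0,0.36],[0,0,0]],[[0,0,0.48],[0,0,0]],[[0,0,0.6],[0,0,0]],[[0,0,0.72],[0,0,0]],[[0,0,0.84],[0,0,0]],[[0,0,0.92],[0,0,0]],[[0,0,0.97],[0,0,0]],[[0,0,1],[0,0,0]]]'
python3 -m inch '[[[0,0,0.02],[0,0,0]],[[0,0,0.04],[0,0,0]],[[0,0,0.06],[0,0,0]],[[0,0,0.08],[0,0,0]],[[0,0,0.1],[0,0,0]],[[0,0,0.12],[0,0,0]],[[0,0,0.14],[0,0,0]],[[0,0,0.16],[0,0,0]],[[0,0,0.17],[0,0,0]],[[0,0,0.17],[0,0,0]]]'
```

```text
clock: 17.45
position: [0.603, -0.143, 0.1866]
ee_rot: [0.543, 0.84, 0.0, -0.0]
ft_force: [0.2, -0.5, -2.2]
grip_width: 0.097
grasp_force: 79.9
clock: 18.45
position: [0.603, -0.1432, 0.107]
ee_rot: [0.543, 0.84, -0.0, -0.0]
ft_force: [0.5, 0.1, -1.3]
grip_width: 0.099
grasp_force: 79.9
clock: 19.45
position: [0.603, -0.1431, 0.0936]
ee_rot: [0.543, 0.84, -0.0, -0.0]
ft_force: [-0.4, -0.9, -1.7]
grip_width: 0.098
grasp_force: 80.0
```

```bash
python3 -m inch '[[[0,0,0.01],[0,0,0]],[[0,0,0.015],[0,0,0]],[[0,0,0.02],[0,0,0]],[[0,0,0.025],[0,0,0]],[[0,0,0.03],[0,0,0]],[[0,0,0.03],[0,0,0]],[[0,0,0.03],[0,0,0]],[[0,0,0.03],[0,0,0]],[[0,0,0.03],[0,0,0]],[[0,0,0.03],[0,0,0]]]'
```

```text
clock: 20.45
position: [0.6039, -0.1432, 0.0932]
ee_rot: [0.543, 0.84, 0.001, 0.001]
ft_force: [-2.6, 2.6, 13.9]
grip_width: 0.097
grasp_force: 82.2
```

```bash
python3 -m inch '[[[0,0,-0.03],[0,0,0]],[[0,0,-0.03],[0,0,0]],[[0,0,-0.03],[0,0,0]],[[0,0,-0.03],[0,0,0]],[[0,0,-0.03],[0,0,0]],[[0,0,-0.1],[0,0,0]],[[0,0,-0.2],[0,0,0]],[[0,0,-0.4],[0,0,0]],[[0,0,-0.7],[0,0,0]],[[0,0,-1],[0,0,0]]]' 0.5
python3 -m inch '[[[0.1,0.01,-0.03],[0,0,0]],[[0.2,0.02,-0.06],[0,0,0]],[[0.3,0.03,-0.1],[0,0,0]],[[0.4,0.04,-0.14],[0,0,0]],[[0.5,0.05,-0.18],[0,0,0]],[[0.6,0.06,-0.22],[0,0,0]],[[0.7,0.07,-0.26],[0,0,0]],[[0.8,0.08,-0.3],[0,0,0]],[[0.9,0.09,-0.33],[0,0,0]],[[1,0.09,-0.33],[0,0,0]]]'
python3 -m inch '[[[0.1,0,0],[0,0,0]],[[0.2,0,0],[0,0,0]],[[0.3,0,0],[0,0,0]],[[0.4,0,0],[0,0,0]],[[0.5,0,0],[0,0,0]],[[0.6,0,0],[0,0,0]],[[0.7,0,0],[0,0,0]],[[0.8,0,0],[0,0,0]],[[0.9,0,0],[0,0,0]],[[1,0,0],[0,0,0]]]'
python3 -m inch '[[[0.1,0,0],[0,0,0]],[[0.2,0,0],[0,0,0]],[[0.3,0,0],[0,0,0]],[[0.4,0,0],[0,0,0]],[[0.5,0,0],[0,0,0]],[[0.6,0,0],[0,0,0]],[[0.7,0,0],[0,0,0]],[[0.8,0,0],[0,0,0]],[[0.9,0,0],[0,0,0]],[[1,0,0],[0,0,0]]]'
python3 -m inch '[[[0.1,0,0],[0,0,0]],[[0.2,0,0],[0,0,0]],[[0.3,0,0],[0,0,-0.1]],[[0.3,0,0],[0,0,-0.2]],[[0.3,0,0],[0,0,-0.3]],[[0.3,0,0],[0,0,-0.4]],[[0.3,0,0],[0,0,-0.45]],[[0.3,0,0],[0,0,-0.45]],[[0.3,0,0],[0,0,-0.45]],[[0.3,0,0],[0,0,-0.45]]]'
python3 - <<'E'
from h import *
snap("wrist","w4",(180,120,480,345),2.6);o=manip.get_obs();print(o["clock"],o["position"])
E
```

```text
clock: 21.45
position: [0.6031, -0.1433, 0.1734]
ee_rot: [0.543, 0.84, 0.0, 0.0]
ft_force: [0.2, -0.3, 0.4]
grip_width: 0.496
grasp_force: 0.0
clock: 22.45
position: [0.5767, -0.0666, 0.198]
ee_rot: [0.543, 0.84, 0.0, 0.0]
ft_force: [-0.2, 0.1, 0.3]
grip_width: 0.503
grasp_force: 0.0
clock: 23.45
position: [0.5436, 0.0063, 0.1977]
ee_rot: [0.543, 0.84, 0.0, -0.0]
ft_force: [-0.1, -0.6, 0.8]
grip_width: 0.501
grasp_force: 0.0
clock: 24.45
position: [0.5107, 0.0793, 0.1977]
ee_rot: [0.543, 0.84, 0.0, -0.0]
ft_force: [-0.3, -0.5, 0.3]
grip_width: 0.5
grasp_force: 0.0
clock: 25.45
position: [0.5011, 0.1006, 0.1977]
ee_rot: [0.387, 0.922, 0.0, -0.0]
ft_force: [0.4, 0.5, -0.2]
grip_width: 0.495
grasp_force: 0.0
25.5 [0.5011 0.1006 0.1977]
```

View pics/w4.png

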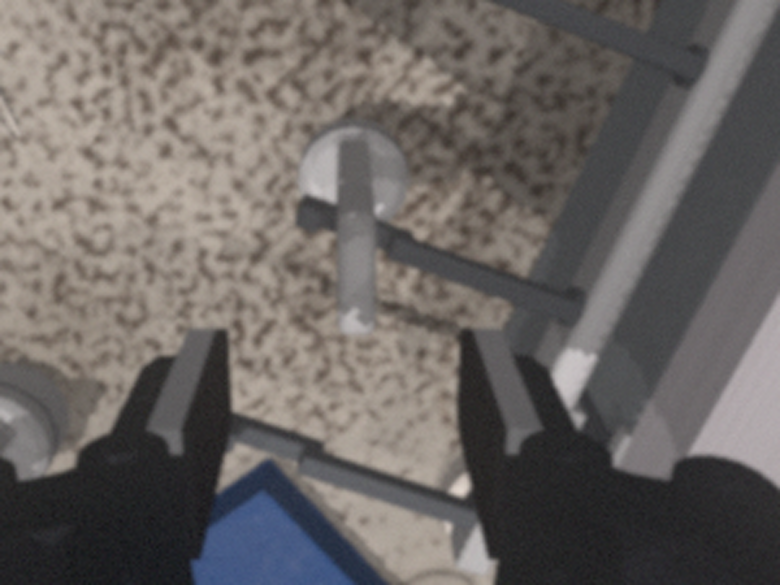

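```bash
python3 -m inch '[[[0,0,0.1],[0,0,0]],[[0,0,0.2],[0,0,0]],[[0,0,0.3],[0,0,0]],[[0,0,0.4],[0,0,0]],[[0,0,0.5],[0,0,0]],[[0,0,0.6],[0,0,0]],[[0,0,0.7],[0,0,0]],[[0,0,0.8],[0,0,0]],[[0,0,0.9],[0,0,0]],[[0,0,0.93],[0,0,0]]]'
python3 -m inch '[[[0,0,0],[0,0,0]],[[0,0,0],[0,0,0]],[[0,0,0],[0,0,0]],[[0,0,0],[0,0,0]],[[0,0,0],[0,0,0]],[[0,0,0],[0,0,0]],[[0,0,0],[0,0,0]],[[0,0,0],[0,0,0]],[[0,0,0],[0,0,0]],[[0,0,0],[0,0,0]]]' 0 80
python3 -m inch '[[[0,0,-0.04],[0,0,0]],[[0,0,-0.08],[0,0,0]],[[0,0,-0.12],[0,0,0]],[[0,0,-0.16],[0,0,0]],[[0,0,-0.22],[0,0,0.05]],[[0,0,-0.22],[0,0,0.15]],[[0,0,-0.22],[0,0,0.25]],[[0,0,-0.22],[0,0,0.35]],[[0,0,-0.22],[0,0,0.45]],[[0,0,-0.22],[0,0,0.45]]]'
python3 -m inch '[[[0,-0.08,0],[0,0,0]],[[0,-0.16,0],[0,0,0]],[[0,-0.24,0],[0,0,0]],[[0,-0.32,0],[0,0,0]],[[0,-0.4,0],[0,0,0]],[[0,-0.5,0],[0,0,0]],[[0,-0.6,0],[0,0,0]],[[0,-0.7,0],[0,0,0]],[[0,-0.75,0],[0,0,0]],[[0,-0.75,0],[0,0,0]]]'
python3 - <<'E'
from h import *
snap("wrist","w5");snap("scene","s5")
E
```

```text
clock: 26.5
position: [0.5007, 0.1004, 0.1223]
ee_rot: [0.387, 0.922, -0.0, -0.0]
ft_force: [-0.7, 0.3, -0.3]
grip_width: 0.502
grasp_force: 0.0
clock: 27.5
position: [0.5012, 0.1006, 0.1233]
ee_rot: [0.387, 0.922, 0.0, 0.0]
ft_force: [2.9, 1.4, 0.3]
grip_width: 0.099
grasp_force: 80.0
clock: 28.5
position: [0.5008, 0.1005, 0.1408]
ee_rot: [0.543, 0.84, -0.0, -0.0]
ft_force: [-0.0, -0.6, -2.0]
grip_width: 0.086
grasp_force: 81.1
clock: 29.5
position: [0.446, 0.0758, 0.1409]
ee_rot: [0.543, 0.84, 0.0, -0.0]
ft_force: [0.2, -0.1, 0.1]
grip_width: -0.002
grasp_force: 0.0
```

The grip slackened and the weight was lost. Looking.

```bash
python3 - <<'E'
import cv2,numpy as np
a=cv2.imread("pics/w5_raw.png")[60:400,140:500];b=cv2.imread("pics/s5_raw.png")[150:320,230:500]
cv2.imwrite("pics/m5.png",np.hstack([cv2.resize(a,(440,416),interpolation=2),cv2.resize(b,(360,227),interpolation=2) if 0 else cv2.copyMakeBorder(cv2.resize(b,(360,227),interpolation=2),0,189,0,0,0)]))
E
```

```text
(no output)
```

View pics/m5.png

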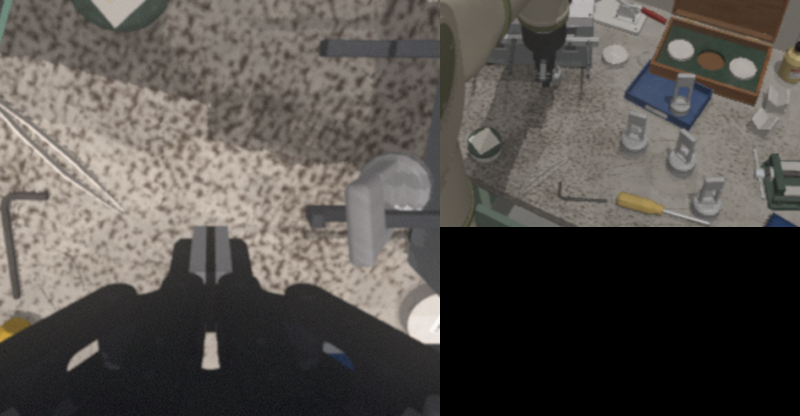

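The light fell back onto hook3, with its eye at composite (365,225). The other light stands upright in the tray. Measure it and regrip.

```bash
python3 - <<'E'
from h import *
C=cam("wrist");o=manip.get_obs();print(o["position"])
r=lambda x,y:(140+x/1.222,60+y/1.2235)
print("tip",ray(C,r(312,217),.115))
for q in[(365,186),(366,262),(346,255),(385,262),(352,190)]:print(q,ray(C,r(*q),.146))
for P in([.502,.100,.112],[.502,.100,.146]):
  p=proj(C,P);print((p-[140,60])*[1.222,1.2235])
E
```

```text
[0.4466 0.0761 0.141 ]
tip [0.4883 0.0959 0.115 ]
(365, 186) [0.4868 0.1237 0.146 ]
(366, 262) [0.5035 0.0965 0.146 ]
(346, 255) [0.4948 0.0959 0.146 ]
(385, 262) [0.5103 0.0996 0.146 ]
(352, 190) [0.4832 0.1203 0.146 ]
[339.9274 218.1707]
[367.351  253.3031]
```

```bash
python3 -m inch '[[[0,0,-0.15],[0,0,0]],[[0,0,-0.3],[0,0,0]],[[0,0,-0.45],[0,0,0]],[[0,0,-0.6],[0,0,0]],[[0,0.15,-0.6],[0,0,0]],[[0,0.3,-0.6],[0,0,0]],[[0.02,0.45,-0.6],[0,0,0]],[[0.04,0.6,-0.6],[0,0,0]],[[0.05,0.7,-0.6],[0,0,0]],[[0.05,0.73,-0.6],[0,0,0]]]' 0.5
python3 -m inch '[[[0,0,0.1],[0,0,0]],[[0,0,0.2],[0,0,0]],[[0,0,0.3],[0,0,0]],[[0,0,0.4],[0,0,0]],[[0,0,0.5],[0,0,0]],[[0,0,0.6],[0,0,0]],[[0,0,0.7],[0,0,0]],[[0,0,0.8],[0,0,0]],[[0,0,0.83],[0,0,0]],[[0,0,0.83],[0,0,0]]]'
python3 -m inch '[[[0,0,0],[0,0,0]],[[0,0,0],[0,0,0]],[[0,0,0],[0,0,0]],[[0,0,0],[0,0,0]],[[0,0,0],[0,0,0]],[[0,0,0],[0,0,0]],[[0,0,0],[0,0,0]],[[0,0,0],[0,0,0]],[[0,0,0],[0,0,0]],[[0,0,0],[0,0,0]]]' 0 80
python3 -m inch '[[[0,0,-0.04],[0,0,0]],[[0,0,-0.08],[0,0,0]],[[0,0,-0.12],[0,0,0]],[[0,0,-0.16],[0,0,0]],[[0,0,-0.22],[0,0,0]],[[0,0,-0.22],[0,0,0]],[[0,-0.1,-0.22],[0,0,0]],[[0,-0.2,-0.22],[0,0,0]],[[0,-0.3,-0.22],[0,0,0]],[[0,-0.4,-0.22],[0,0,0]]]'
```

```text
clock: 30.6
position: [0.4986, 0.104, 0.1893]
ee_rot: [0.543, 0.84, 0.0, 0.0]
ft_force: [-0.7, -0.3, 0.3]
grip_width: 0.498
grasp_force: 0.0
clock: 31.6
position: [0.4978, 0.1034, 0.1221]
ee_rot: [0.543, 0.84, -0.0, -0.0]
ft_force: [-0.9, 0.5, -0.4]
grip_width: 0.499
grasp_force: 0.0
clock: 32.6
position: [0.4981, 0.1037, 0.1226]
ee_rot: [0.543, 0.84, 0.0, 0.0]
ft_force: [0.1, 2.2, 3.3]
grip_width: 0.096
grasp_force: 78.4
clock: 33.6
position: [0.4679, 0.0894, 0.1399]
ee_rot: [0.543, 0.84, -0.0, -0.0]
ft_force: [0.2, 0.2, -1.6]
grip_width: 0.097
grasp_force: 78.5
```

```bash
python3 -m inch '[[[0,-0.1,0],[0,0,0]],[[0,-0.2,0],[0,0,0]],[[0,-0.3,0],[0,0,0]],[[0,-0.4,0],[0,0,0]],[[0,-0.4,-0.1],[0,0,0]],[[0,-0.4,-0.25],[0,0,0]],[[0,-0.4,-0.4],[0,0,0]],[[0,-0.4,-0.55],[0,0,0]],[[0,-0.4,-0.7],[0,0,0]],[[0,-0.4,-0.8],[0,0,0]]]'
python3 -m inch '[[[0,0,-0.15],[0,0,0]],[[0,0,-0.3],[0,0,0]],[[-0.1,0,-0.45],[0,0,0]],[[-0.2,0,-0.55],[0,0,0]],[[-0.3,0,-0.65],[0,0,0]],[[-0.45,0,-0.7],[0,0,0]],[[-0.6,0,-0.7],[0,0,0]],[[-0.75,0,-0.7],[0,0,0]],[[-0.9,0,-0.7],[0,0,0]],[[-1,0,-0.7],[0,0,0]]]'
python3 -m inch '[[[-0.1,0.06,0],[0,0,0]],[[-0.2,0.12,0],[0,0,0]],[[-0.3,0.18,0],[0,0,0]],[[-0.4,0.25,0],[0,0,0]],[[-0.5,0.32,0],[0,0,0]],[[-0.6,0.38,0],[0,0,0]],[[-0.7,0.45,0],[0,0,0]],[[-0.8,0.5,0],[0,0,0]],[[-0.9,0.56,0],[0,0,0]],[[-1,0.62,0],[0,0,0]]]'
python3 -m inch '[[[-0.1,0.1,0],[0,0,0]],[[-0.2,0.2,0],[0,0,0]],[[-0.3,0.3,0],[0,0,0]],[[-0.4,0.4,0],[0,0,0]],[[-0.5,0.5,0.05],[0,0,0]],[[-0.61,0.6,0.15],[0,0,0]],[[-0.61,0.6,0.25],[0,0,0]],[[-0.61,0.6,0.35],[0,0,0]],[[-0.61,0.6,0.45],[0,0,0]],[[-0.61,0.6,0.5],[0,0,0]]]'
```

```text
clock: 34.6
position: [0.4401, 0.0774, 0.2055]
ee_rot: [0.543, 0.84, 0.001, 0.0]
ft_force: [-1.2, -0.1, -1.9]
grip_width: 0.092
grasp_force: 78.5
clock: 35.6
position: [0.4729, 0.0026, 0.26]
ee_rot: [0.543, 0.839, -0.0, -0.0]
ft_force: [-0.0, -0.2, -2.0]
grip_width: 0.093
grasp_force: 78.5
clock: 36.6
position: [0.5512, -0.0487, 0.2601]
ee_rot: [0.543, 0.84, 0.0, -0.0]
ft_force: [-0.1, -0.2, -1.8]
grip_width: 0.095
grasp_force: 78.5
clock: 37.6
position: [0.6139, -0.0727, 0.2192]
ee_rot: [0.543, 0.84, -0.0, -0.001]
ft_force: [-0.7, -0.5, -2.0]
grip_width: 0.097
grasp_force: 78.5
```

```bash
python3 - <<'E'
from h import *
o=manip.get_obs();print(o["position"],o["grip_width"],o["grasp_force"])
E
```

```text
[ 0.6139 -0.0727  0.2192] 0.09669256514491005 78.45084071159363
```

```bash
python3 -m inch '[[[0,0,0.1],[0,0,0]],[[0,0,0.2],[0,0,0]],[[0,0,0.3],[0,0,0]],[[0,0,0.4],[0,0,0]],[[0,0,0.5],[0,0,0]],[[0,0,0.6],[0,0,0]],[[0,0,0.7],[0,0,0]],[[0,0,0.8],[0,0,0]],[[0,0,0.9],[0,0,0]],[[0,0,1],[0,0,0]]]'
python3 -m inch '[[[0,0,0.08],[0,0,0]],[[0,0,0.16],[0,0,0]],[[0,0,0.24],[0,0,0]],[[0,0,0.32],[0,0,0]],[[0,0,0.38],[0,0,0]],[[0,0,0.44],[0,0,0]],[[0,0,0.48],[0,0,0]],[[0,0,0.51],[0,0,0]],[[0,0,0.54],[0,0,0]],[[0,0,0.55],[0,0,0]]]'
python3 -m inch '[[[0,0,0.005],[0,0,0]],[[0,0,0.01],[0,0,0]],[[0,0,0.015],[0,0,0]],[[0,0,0.02],[0,0,0]],[[0,0,0.025],[0,0,0]],[[0,0,0.03],[0,0,0]],[[0,0,0.03],[0,0,0]],[[0,0,0.03],[0,0,0]],[[0,0,0.03],[0,0,0]],[[0,0,0.03],[0,0,0]]]'
```

```text
clock: 38.6
position: [0.6144, -0.073, 0.1394]
ee_rot: [0.543, 0.84, 0.0, -0.0]
ft_force: [-1.0, -0.6, -1.9]
grip_width: 0.091
grasp_force: 78.5
clock: 39.6
position: [0.6144, -0.073, 0.0959]
ee_rot: [0.543, 0.84, 0.0, -0.0]
ft_force: [0.1, 0.5, -1.8]
grip_width: 0.093
grasp_force: 78.5
clock: 40.6
position: [0.6147, -0.0732, 0.0941]
ee_rot: [0.543, 0.84, 0.0, 0.0]
ft_force: [-1.4, 0.5, 5.1]
grip_width: 0.096
grasp_force: 79.5
```

```bash
python3 -m inch '[[[0,0,-0.03],[0,0,0]],[[0,0,-0.03],[0,0,0]],[[0,0,-0.03],[0,0,0]],[[0,0,-0.03],[0,0,0]],[[0,0,-0.03],[0,0,0]],[[0,0,-0.1],[0,0,0]],[[0,0,-0.2],[0,0,0]],[[0,0,-0.4],[0,0,0]],[[0,0,-0.7],[0,0,0]],[[0,0,-1],[0,0,0]]]' 0.5
python3 -m inch '[[[0,-0.1,-0.1],[0,0,0]],[[0,-0.2,-0.2],[0,0,0]],[[0,-0.3,-0.3],[0,0,0]],[[0,-0.4,-0.35],[0,0,0]],[[0,-0.5,-0.35],[0,0,0]],[[0,-0.6,-0.35],[0,0,0]],[[0,-0.7,-0.35],[0,0,0]],[[0,-0.8,-0.35],[0,0,0]],[[0,-0.9,-0.35],[0,0,0]],[[0,-1,-0.35],[0,0,0]]]'
python3 - <<'E'
from h import *
snap("scene","s6");a=cv2.imread("pics/scene0.png");b=cv2.imread("pics/s6_raw.png");snap("side","d6");snap("wrist","w6")
for n,(x,y) in dict(b1=(376,248),b2=(412,265),b3=(438,288)).items():
    t=a[y-24:y+22,x-16:x+16];s=b[y-70:y+70,x-70:x+70]
    r=cv2.matchTemplate(s,t,cv2.TM_CCOEFF_NORMED);_,v,_,l=cv2.minMaxLoc(r);print(n,v,(l[0]-54,l[1]-46))
im=np.hstack([cv2.resize(b[150:320,230:500],(480,302),interpolation=2),cv2.resize(cv2.imread("pics/w6_raw.png"),(320,200))[:, :] if 0 else cv2.copyMakeBorder(cv2.resize(cv2.imread("pics/w6_raw.png"),(320,200)),0,102,0,0,0)])
cv2.imwrite("pics/m6.png",im)
E
```

```text
clock: 41.6
position: [0.6145, -0.0733, 0.1758]
ee_rot: [0.543, 0.84, 0.0, 0.0]
ft_force: [0.6, 0.6, -1.3]
grip_width: 0.502
grasp_force: 0.0
clock: 42.6
position: [0.5409, -0.1062, 0.2016]
ee_rot: [0.543, 0.84, -0.0, -0.0]
ft_force: [0.1, 0.0, 0.3]
grip_width: 0.497
grasp_force: 0.0
b1 0.908634603023529 (0, 0)
b2 0.9920379519462585 (0, 0)
b3 0.7454144954681396 (-7, 8)
```

```bash
python3 -m inch '[[[0.05,-0.08,0],[0,0,0.02]],[[0.1,-0.16,0],[0,0,0.05]],[[0.15,-0.24,0],[0,0,0.08]],[[0.2,-0.32,0.05],[0,0,0.11]],[[0.25,-0.4,0.1],[0,0,0.14]],[[0.3,-0.48,0.16],[0,0,0.17]],[[0.35,-0.56,0.22],[0,0,0.2]],[[0.4,-0.64,0.28],[0,0,0.24]],[[0.43,-0.69,0.34],[0,0,0.24]],[[0.43,-0.69,0.38],[0,0,0.24]]]' 0.6
python3 - <<'E'
from h import *
snap("wrist","w7");o=manip.get_obs();print(o["position"],o["ee_rot"])
b=cv2.imread("pics/s6_raw.png")[150:320,230:500];w=cv2.imread("pics/w7_raw.png")[120:360,170:460]
cv2.imwrite("pics/m7.png",np.hstack([cv2.resize(w,(435,360),interpolation=2),cv2.copyMakeBorder(cv2.resize(b,(365,230),interpolation=2),0,130,0,0,0)]))
E
```

```text
clock: 43.75
position: [0.4766, -0.0969, 0.171]
ee_rot: [0.619, 0.785, 0.0, -0.0]
ft_force: [-0.1, 0.1, -0.2]
grip_width: 0.598
grasp_force: 0.0
[ 0.4767 -0.0969  0.1707] [ 0.619   0.7854  0.0001 -0.0003]
```

View pics/m7.png

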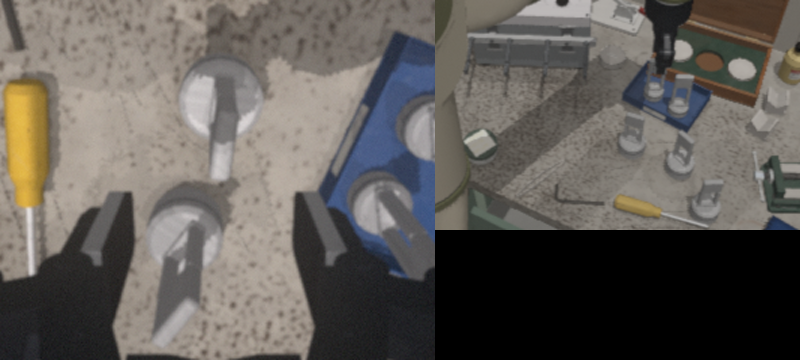

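Both lights stand in the tray. b1's eye is at wrist-crop (222,130) and aligned. I'll check the offsets.

```bash
python3 - <<'E'
from h import *
C=cam("wrist");r=lambda x,y:(170+x/1.5,120+y/1.5)
for q in[(209,178),(231,182),(180,310),(163,340),(195,305)]:print(q,ray(C,r(*q),.112))
print("foot b1",ray(C,r(221,98),.034),"b2",ray(C,r(185,228),.034))
S=cam("scene");s=lambda x,y:(230+(x-435)*270/365,150+y*170/230)
print("b3 foot",ray(S,s(705,207),.03),"top",ray(S,s(712,181),.112))
E
```

```text
(209, 178) [ 0.4772 -0.1116  0.112 ]
(231, 182) [ 0.4874 -0.1112  0.112 ]
(180, 310) [ 0.4796 -0.1843  0.112 ]
(163, 340) [ 0.4751 -0.204   0.112 ]
(195, 305) [ 0.4862 -0.1796  0.112 ]
foot b1 [ 0.4794 -0.0929  0.034 ] b2 [ 0.4774 -0.1832  0.034 ]
b3 foot [ 0.4085 -0.2659  0.03  ] top [ 0.4131 -0.263   0.112 ]
```

```bash
python3 -m inch '[[[0,0.01,0.1],[0,0,0]],[[0,0.02,0.2],[0,0,0]],[[0,0.02,0.3],[0,0,0]],[[0,0.02,0.4],[0,0,0]],[[0,0.02,0.5],[0,0,0]],[[0,0.02,0.6],[0,0,0]],[[0,0.02,0.7],[0,0,0]],[[0,0.02,0.8],[0,0,0]],[[0,0.02,0.9],[0,0,0]],[[0,0.02,0.99],[0,0,0]]]'
python3 -m inch '[[[0,0,0],[0,0,0]],[[0,0,0],[0,0,0]],[[0,0,0],[0,0,0]],[[0,0,0],[0,0,0]],[[0,0,0],[0,0,0]],[[0,0,0],[0,0,0]],[[0,0,0],[0,0,0]],[[0,0,0],[0,0,0]],[[0,0,0],[0,0,0]],[[0,0,0],[0,0,0]]]' 0 100
python3 -m inch '[[[0,0,-0.06],[0,0,0]],[[0,0,-0.12],[0,0,0]],[[0,0,-0.18],[0,0,0]],[[0,0,-0.24],[0,0,-0.05]],[[0,0,-0.3],[0,0,-0.1]],[[0,0,-0.36],[0,0,-0.15]],[[0,0,-0.42],[0,0,-0.2]],[[0,0,-0.5],[0,0,-0.24]],[[0,0,-0.56],[0,0,-0.24]],[[0,0,-0.61],[0,0,-0.24]]]'
python3 -m inch '[[[0.1,0.03,0],[0,0,0]],[[0.2,0.06,0],[0,0,0]],[[0.3,0.09,0],[0,0,0]],[[0.4,0.12,0],[0,0,0]],[[0.5,0.15,0],[0,0,0]],[[0.6,0.18,0],[0,0,0]],[[0.7,0.21,0],[0,0,0]],[[0.8,0.24,0],[0,0,0]],[[0.9,0.27,0],[0,0,0]],[[1,0.3,0],[0,0,0]]]'
python3 -m inch '[[[0.1,0.03,0],[0,0,0]],[[0.2,0.06,0],[0,0,0]],[[0.3,0.09,0],[0,0,0]],[[0.4,0.12,0],[0,0,0]],[[0.5,0.15,0],[0,0,0]],[[0.6,0.18,0],[0,0,0]],[[0.7,0.21,0],[0,0,0]],[[0.8,0.24,0],[0,0,0]],[[0.9,0.27,0],[0,0,0]],[[1,0.3,0],[0,0,0]]]'
```

```text
clock: 44.8
position: [0.4785, -0.0968, 0.0914]
ee_rot: [0.619, 0.785, -0.0, -0.0]
ft_force: [0.4, 0.6, 0.7]
grip_width: 0.602
grasp_force: 0.0
clock: 45.8
position: [0.479, -0.0965, 0.0926]
ee_rot: [0.619, 0.785, 0.001, 0.0]
ft_force: [-1.0, 2.9, 6.1]
grip_width: 0.091
grasp_force: 98.3
clock: 46.8
position: [0.4786, -0.0969, 0.1414]
ee_rot: [0.543, 0.84, 0.0, 0.0]
ft_force: [-0.3, 0.2, -4.2]
grip_width: 0.092
grasp_force: 98.0
clock: 47.8
position: [0.4675, -0.0133, 0.1409]
ee_rot: [0.543, 0.84, 0.0, -0.0]
ft_force: [-0.1, 0.0, -4.2]
grip_width: 0.091
grasp_force: 98.1
clock: 48.8
position: [0.4565, 0.0695, 0.1409]
ee_rot: [0.543, 0.84, 0.0, -0.0]
ft_force: [0.2, 0.5, -4.6]
grip_width: 0.093
grasp_force: 98.1
```

```bash
python3 -m inch '[[[0.1,0,0],[0,0,0]],[[0.2,0,0],[0,0,0]],[[0.3,0,0],[0,0,0]],[[0.4,0,0],[0,0,0]],[[0.5,0,0],[0,0,0]],[[0.6,0,0],[0,0,0]],[[0.7,0,0],[0,0,0]],[[0.8,0,0],[0,0,0]],[[0.95,0,0],[0,0,0]],[[1,0,0],[0,0,0]]]'
python3 - <<'E'
from h import *
o=manip.get_obs();p=o["position"];q=R.from_quat(o["ee_rot"]).as_matrix()
snap("wrist","w8",(200,100,480,340),2.8)
for n,h in(("h2",[.472,.1695]),("h3",[.502,.1]),("h4",[.532,.0305])):print(n,(q.T@(np.r_[h,p[2]]-p))/.08)
C=cam("wrist");
for P in([.472,.1695,.111],[.4558,.1621,.117]):print((proj(C,P)-[200,100])*2.8)
E
```

```text
clock: 49.8
position: [0.4231, 0.1432, 0.1409]
ee_rot: [0.542, 0.84, 0.0, -0.0]
ft_force: [-0.2, 0.3, -4.3]
grip_width: 0.089
grasp_force: 98.0
h2 [ 0.0483  0.6923 -0.    ]
h3 [-0.8978  0.6761 -0.0004]
h4 [-1.8439  0.6599 -0.0008]
[587.4615 364.3781]
[507.1214 376.053 ]
```

View pics/w8.png

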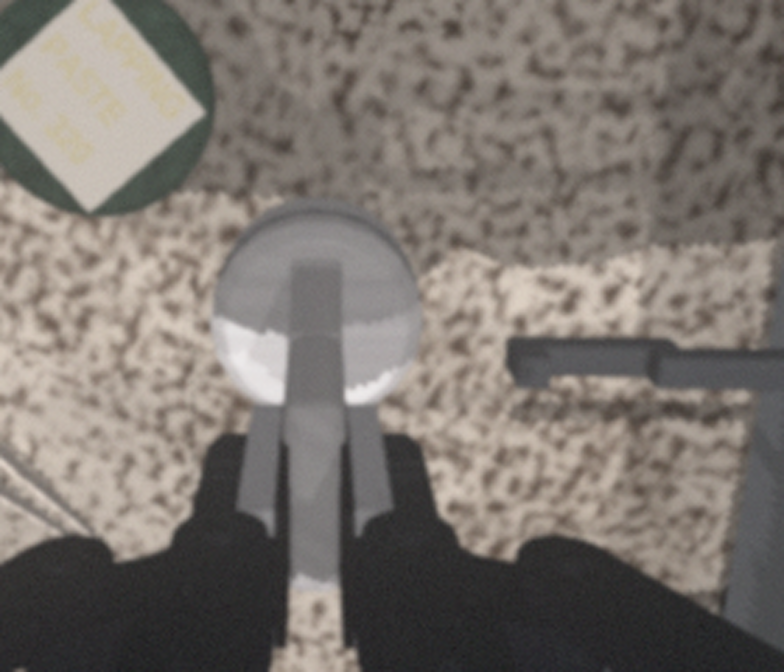

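```bash
python3 -m inch '[[[0.06,0.08,0],[0,0,0]],[[0.06,0.16,0],[0,0,0]],[[0.06,0.24,0],[0,0,0]],[[0.06,0.32,0],[0,0,0]],[[0.06,0.4,0],[0,0,0]],[[0.06,0.48,0],[0,0,0]],[[0.06,0.56,0],[0,0,0]],[[0.06,0.64,0],[0,0,0]],[[0.06,0.72,0],[0,0,0]],[[0.06,0.72,0],[0,0,0]]]'
python3 -m inch '[[[0,0,0.03],[0,0,0]],[[0,0,0.06],[0,0,0]],[[0,0,0.09],[0,0,0]],[[0,0,0.12],[0,0,0]],[[0,0,0.15],[0,0,0]],[[0,0,0.18],[0,0,0]],[[0,0,0.2],[0,0,0]],[[0,0,0.22],[0,0,0]],[[0,0,0.24],[0,0,0]],[[0,0,0.25],[0,0,0]]]'
```

```text
clock: 50.85
position: [0.475, 0.1701, 0.1409]
ee_rot: [0.543, 0.84, 0.0, 0.0]
ft_force: [-0.9, -0.2, -4.8]
grip_width: 0.087
grasp_force: 98.1
clock: 51.85
position: [0.4744, 0.1698, 0.1211]
ee_rot: [0.543, 0.84, 0.0, -0.0]
ft_force: [-4.0, -1.0, 4.5]
grip_width: 0.094
grasp_force: 99.3
```

```bash
python3 -m inch '[[[0,0,-0.035],[0,0,0]],[[0,0,-0.035],[0,0,0]],[[0,0,-0.035],[0,0,0]],[[0,0,-0.035],[0,0,0]],[[0,0,-0.035],[0,0,0]],[[0,0,-0.035],[0,0,0]],[[0,0,-0.1],[0,0,0]],[[0,0,-0.2],[0,0,0]],[[0,0,-0.4],[0,0,0]],[[0,0,-0.7],[0,0,0]]]' 0.45
python3 -m inch '[[[-0.05,0,-0.1],[0,0,0]],[[-0.15,-0.05,-0.2],[0,0,0]],[[-0.25,-0.1,-0.3],[0,0,0]],[[-0.35,-0.15,-0.3],[0,0,0]],[[-0.45,-0.2,-0.3],[0,0,0]],[[-0.55,-0.25,-0.3],[0,0,0]],[[-0.65,-0.3,-0.3],[0,0,0]],[[-0.75,-0.35,-0.3],[0,0,0]],[[-0.9,-0.4,-0.3],[0,0,0]],[[-1,-0.4,-0.3],[0,0,0]]]' 0.6
python3 - <<'E'
from h import *
snap("scene","s9");b=cv2.imread("pics/s9_raw.png");a=cv2.imread("pics/s6_raw.png")
for n,(x,y) in dict(b2=(412,265),b3=(431,296)).items():
    t=a[y-24:y+22,x-16:x+16];s=b[y-60:y+60,x-60:x+60]
    r=cv2.matchTemplate(s,t,cv2.TM_CCOEFF_NORMED);_,v,_,l=cv2.minMaxLoc(r);print(n,v,(l[0]-44,l[1]-36))
o=manip.get_obs();p=o["position"];q=R.from_quat(o["ee_rot"]).as_matrix()
for n,h in(("b2",[.476,-.193]),("b3",[.410,-.265])):print(n,(q.T@(np.r_[h,.0915]-p))/.08)
E
```

```text
clock: 52.85
position: [0.4738, 0.1695, 0.1773]
ee_rot: [0.543, 0.84, -0.001, -0.0]
ft_force: [-0.3, 0.3, 0.4]
grip_width: 0.447
grasp_force: 0.0
clock: 53.85
position: [0.4781, 0.0822, 0.2009]
ee_rot: [0.543, 0.84, 0.0, -0.0]
ft_force: [-0.8, -0.2, -0.2]
grip_width: 0.605
grasp_force: 0.0
b2 0.9889823794364929 (0, 0)
b3 0.9865944385528564 (0, 0)
b2 [-3.1154 -1.4337  1.3691]
b3 [-3.5994 -2.5546  1.3687]
```

```bash
python3 -m inch '[[[-0.1,-0.05,0],[0,0,0]],[[-0.2,-0.1,0],[0,0,0]],[[-0.3,-0.15,0],[0,0,0]],[[-0.4,-0.2,0],[0,0,0]],[[-0.5,-0.25,0],[0,0,0]],[[-0.6,-0.3,0],[0,0,0]],[[-0.7,-0.35,0],[0,0,0]],[[-0.8,-0.4,0],[0,0,0]],[[-0.9,-0.45,0],[0,0,0]],[[-1,-0.5,0],[0,0,0]]]'
python3 -m inch '[[[-0.1,-0.05,0],[0,0,0]],[[-0.2,-0.1,0],[0,0,0]],[[-0.3,-0.15,0],[0,0,0]],[[-0.4,-0.2,0],[0,0,0]],[[-0.5,-0.25,0],[0,0,0]],[[-0.6,-0.3,0],[0,0,0]],[[-0.7,-0.35,0],[0,0,0]],[[-0.8,-0.4,0],[0,0,0]],[[-0.9,-0.45,0],[0,0,0]],[[-1,-0.5,0],[0,0,0]]]'
python3 -m inch '[[[-0.1,-0.05,0.03],[0,0,0.1]],[[-0.2,-0.1,0.06],[0,0,0.2]],[[-0.3,-0.15,0.09],[0,0,0.3]],[[-0.4,-0.2,0.12],[0,0,0.4]],[[-0.5,-0.25,0.15],[0,0,0.5]],[[-0.6,-0.3,0.18],[0,0,0.6]],[[-0.75,-0.35,0.21],[0,0,0.7]],[[-0.9,-0.4,0.24],[0,0,0.8]],[[-1,-0.43,0.27],[0,0,0.91]],[[-1,-0.43,0.3],[0,0,0.91]]]'
python3 - <<'E'
from h import *
im=snap("wrist","w10",(170,120,460,360),2.6);o=manip.get_obs();p=o["position"];print(p,o["ee_rot"])
q=R.from_quat(o["ee_rot"]).as_matrix()
print((q.T@(np.r_[.477,-.1925,.0915]-p))/.08)
E
```

```text
clock: 54.9
position: [0.4744, -0.0065, 0.2009]
ee_rot: [0.543, 0.84, 0.0, 0.0]
ft_force: [-0.1, 0.5, 0.4]
grip_width: 0.597
grasp_force: 0.0
clock: 55.9
position: [0.4708, -0.0958, 0.2009]
ee_rot: [0.543, 0.84, 0.0, 0.0]
ft_force: [0.7, -0.7, 0.2]
grip_width: 0.596
grasp_force: 0.0
clock: 56.9
position: [0.4721, -0.1836, 0.1768]
ee_rot: [0.803, 0.596, -0.0, 0.0]
ft_force: [-0.7, -0.2, -0.3]
grip_width: 0.6
grasp_force: 0.0
[ 0.472  -0.1827  0.1764] [ 0.8021  0.5972 -0.0004 -0.0001]
[-0.0991  0.0962  1.0607]
```

```bash
python3 -m inch '[[[-0.04,0.04,0.05],[0,0,0]],[[-0.09,0.09,0.1],[0,0,0]],[[-0.09,0.09,0.2],[0,0,0]],[[-0.09,0.09,0.3],[0,0,0]],[[-0.09,0.09,0.42],[0,0,0]],[[-0.09,0.09,0.54],[0,0,0]],[[-0.09,0.09,0.66],[0,0,0]],[[-0.09,0.09,0.78],[0,0,0]],[[-0.09,0.09,0.9],[0,0,0]],[[-0.09,0.09,1],[0,0,0]]]'
python3 -m inch '[[[0,0,0.05],[0,0,0]],[[0,0,0.05],[0,0,0]],[[0,0,0.05],[0,0,0]],[[0,0,0.05],[0,0,0]],[[0,0,0.05],[0,0,0]],[[0,0,0.05],[0,0,0]],[[0,0,0.05],[0,0,0]],[[0,0,0.05],[0,0,0]],[[0,0,0.05],[0,0,0]],[[0,0,0.05],[0,0,0]]]' 0 100
python3 -m inch '[[[0,0,-0.06],[0,0,0]],[[0,0,-0.12],[0,0,0]],[[0,0,-0.18],[0,0,-0.1]],[[0,0,-0.24],[0,0,-0.2]],[[0,0,-0.3],[0,0,-0.3]],[[0,0,-0.36],[0,0,-0.45]],[[0,0,-0.42],[0,0,-0.6]],[[0,0,-0.5],[0,0,-0.75]],[[0,0,-0.56],[0,0,-0.91]],[[0,0,-0.61],[0,0,-0.91]]]'
python3 - <<'E'
from h import *
o=manip.get_obs();p=o["position"];q=R.from_quat(o["ee_rot"]).as_matrix();print(p,o["ee_rot"])
xg=np.array([.9125,.4091]);yg=np.array([-.4091,.9125])
for n,h in(("h3",[.502,.1]),("h4",[.532,.0305])):
  d=np.array(h)+.002*xg+.001*yg;print(n,d,(q.T@(np.r_[d-.055*xg,p[2]]-p))/.08)
E
```

```text
clock: 57.95
position: [0.4769, -0.191, 0.0959]
ee_rot: [0.802, 0.597, -0.0, -0.0]
ft_force: [0.6, -1.3, 0.2]
grip_width: 0.603
grasp_force: 0.0
clock: 58.95
position: [0.4773, -0.1911, 0.093]
ee_rot: [0.802, 0.597, 0.0, 0.0]
ft_force: [0.0, -0.2, 1.6]
grip_width: 0.087
grasp_force: 99.5
clock: 59.95
position: [0.4769, -0.1912, 0.1421]
ee_rot: [0.542, 0.84, 0.0, -0.0]
ft_force: [-0.6, -1.3, -4.3]
grip_width: 0.087
grasp_force: 98.7
[ 0.4769 -0.1912  0.1421] [ 0.5421  0.8403  0.0001 -0.0001]
h3 [0.5034 0.1017] [3.2012 1.1243 0.0011]
h4 [0.5334 0.0322] [2.2551 1.1078 0.0008]
```

```bash
python3 -m inch '[[[0.1,0.04,0],[0,0,0]],[[0.2,0.08,0],[0,0,0]],[[0.3,0.12,0],[0,0,0]],[[0.4,0.16,0],[0,0,0]],[[0.5,0.2,0],[0,0,0]],[[0.6,0.24,0],[0,0,0]],[[0.7,0.28,0],[0,0,0]],[[0.8,0.32,0],[0,0,0]],[[0.9,0.36,0],[0,0,0]],[[1,0.4,0],[0,0,0]]]'
python3 -m inch '[[[0.1,0.04,0],[0,0,0]],[[0.2,0.08,0],[0,0,0]],[[0.3,0.12,0],[0,0,0]],[[0.4,0.16,0],[0,0,0]],[[0.5,0.2,0],[0,0,0]],[[0.6,0.24,0],[0,0,0]],[[0.7,0.28,0],[0,0,0]],[[0.8,0.32,0],[0,0,0]],[[0.9,0.36,0],[0,0,0]],[[1,0.4,0],[0,0,0]]]'
python3 -m inch '[[[0.1,0.03,0],[0,0,0]],[[0.2,0.06,0],[0,0,0]],[[0.3,0.09,0],[0,0,0]],[[0.4,0.12,0],[0,0,0]],[[0.5,0.16,0],[0,0,0]],[[0.6,0.2,0],[0,0,0]],[[0.7,0.24,0],[0,0,0]],[[0.8,0.28,0],[0,0,0]],[[0.9,0.32,0],[0,0,0]],[[1,0.32,0],[0,0,0]]]'
python3 -m inch '[[[0.1,0,0],[0,0,0]],[[0.2,0,0],[0,0,0]],[[0.2,0.05,0],[0,0,0]],[[0.2,0.15,0],[0,0,0]],[[0.2,0.25,0],[0,0,0]],[[0.2,0.37,0],[0,0,0]],[[0.2,0.49,0],[0,0,0]],[[0.2,0.6,0],[0,0,0]],[[0.2,0.69,0],[0,0,0]],[[0.2,0.69,0],[0,0,0]]]'
python3 -m inch '[[[0,0,0.03],[0,0,0]],[[0,0,0.06],[0,0,0]],[[0,0,0.09],[0,0,0]],[[0,0,0.12],[0,0,0]],[[0,0,0.15],[0,0,0]],[[0,0,0.18],[0,0,0]],[[0,0,0.2],[0,0,0]],[[0,0,0.22],[0,0,0]],[[0,0,0.24],[0,0,0]],[[0,0,0.25],[0,0,0]]]'
```

```text
clock: 60.95
position: [0.4734, -0.1043, 0.1417]
ee_rot: [0.543, 0.84, 0.0, -0.0]
ft_force: [-0.5, -0.8, -3.7]
grip_width: 0.09
grasp_force: 98.7
clock: 61.95
position: [0.4697, -0.0183, 0.1417]
ee_rot: [0.543, 0.84, 0.0, -0.0]
ft_force: [0.1, -0.4, -4.0]
grip_width: 0.089
grasp_force: 98.7
clock: 62.95
position: [0.4603, 0.0653, 0.1417]
ee_rot: [0.543, 0.84, 0.0, 0.0]
ft_force: [-0.2, -0.6, -3.8]
grip_width: 0.092
grasp_force: 98.7
clock: 63.95
position: [0.5048, 0.1021, 0.1416]
ee_rot: [0.543, 0.84, -0.0, 0.0]
ft_force: [-0.9, -0.2, -4.1]
grip_width: 0.089
grasp_force: 98.7
clock: 64.95
position: [0.504, 0.1018, 0.1218]
ee_rot: [0.543, 0.84, 0.0, -0.0]
ft_force: [-1.0, -0.3, 0.0]
grip_width: 0.087
grasp_force: 99.3
```

```bash
python3 -m inch '[[[0,0,0],[0,0,0]],[[0,0,0],[0,0,0]],[[0,0,0],[0,0,0]],[[0,0,0],[0,0,0]],[[0,0,0],[0,0,0]],[[0,0,-0.05],[0,0,0]],[[0,0,-0.1],[0,0,0]],[[0,0,-0.2],[0,0,0]],[[0,0,-0.4],[0,0,0]],[[0,0,-0.7],[0,0,0]]]' 0.45
python3 -m inch '[[[0,0,-0.1],[0,0,0]],[[-0.1,-0.1,-0.2],[0,0,0]],[[-0.2,-0.18,-0.3],[0,0,0]],[[-0.3,-0.26,-0.3],[0,0,0]],[[-0.4,-0.34,-0.3],[0,0,0]],[[-0.5,-0.42,-0.3],[0,0,0]],[[-0.6,-0.5,-0.3],[0,0,0]],[[-0.75,-0.6,-0.3],[0,0,0]],[[-0.9,-0.7,-0.3],[0,0,0]],[[-1,-0.8,-0.3],[0,0,0]]]' 0.6
python3 -m inch '[[[-0.1,-0.08,0],[0,0,0]],[[-0.2,-0.16,0],[0,0,0]],[[-0.3,-0.24,0],[0,0,0]],[[-0.4,-0.32,0],[0,0,0]],[[-0.5,-0.4,0],[0,0,0]],[[-0.6,-0.48,0],[0,0,0]],[[-0.7,-0.56,0],[0,0,0]],[[-0.8,-0.64,0],[0,0,0]],[[-0.9,-0.72,0],[0,0,0]],[[-1,-0.8,0],[0,0,0]]]'
python3 -m inch '[[[-0.1,-0.08,0],[0,0,0]],[[-0.2,-0.16,0],[0,0,0]],[[-0.3,-0.24,0],[0,0,0]],[[-0.4,-0.32,0],[0,0,0]],[[-0.5,-0.4,0],[0,0,0]],[[-0.6,-0.48,0],[0,0,0]],[[-0.7,-0.56,0],[0,0,0]],[[-0.8,-0.64,0],[0,0,0]],[[-0.9,-0.72,0],[0,0,0]],[[-1,-0.8,0],[0,0,0]]]'
python3 -m inch '[[[-0.1,-0.05,0],[0,0,0]],[[-0.2,-0.1,0],[0,0,0]],[[-0.3,-0.16,0],[0,0,0]],[[-0.4,-0.22,0],[0,0,0]],[[-0.5,-0.28,0],[0,0,0]],[[-0.6,-0.36,0],[0,0,0]],[[-0.65,-0.44,0],[0,0,0]],[[-0.7,-0.5,0],[0,0,0]],[[-0.7,-0.54,0],[0,0,0]],[[-0.7,-0.54,0],[0,0,0]]]'
python3 - <<'E'
from h import *
o=manip.get_obs();print(o["position"],o["ee_rot"])
snap("wrist","w11");snap("scene","s11")
w=cv2.imread("pics/w11_raw.png")[120:400,150:480];b=cv2.imread("pics/s11_raw.png")[115:325,240:480]
cv2.imwrite("pics/m11.png",np.hstack([cv2.resize(w,(412,350),interpolation=2),cv2.resize(b,(388,350),interpolation=2)]))
E
```

```text
clock: 65.95
position: [0.5034, 0.1015, 0.178]
ee_rot: [0.543, 0.84, -0.001, -0.0]
ft_force: [1.1, 0.2, -0.5]
grip_width: 0.448
grasp_force: 0.0
clock: 66.95
position: [0.4782, 0.0008, 0.2016]
ee_rot: [0.543, 0.84, -0.0, 0.0]
ft_force: [-0.7, 0.4, 0.2]
grip_width: 0.599
grasp_force: 0.0
clock: 67.95
position: [0.4528, -0.0975, 0.2017]
ee_rot: [0.543, 0.84, 0.0, -0.0]
ft_force: [-0.2, 0.4, 0.1]
grip_width: 0.602
grasp_force: 0.0
clock: 68.95
position: [0.4273, -0.1967, 0.2017]
ee_rot: [0.543, 0.84, 0.0, -0.0]
ft_force: [0.8, 0.2, 0.0]
grip_width: 0.596
grasp_force: 0.0
clock: 69.95
position: [0.4107, -0.2648, 0.2017]
ee_rot: [0.543, 0.84, 0.0, -0.0]
ft_force: [-0.4, 0.0, -0.7]
grip_width: 0.596
grasp_force: 0.0
[ 0.4107 -0.2648  0.2017] [ 0.5431  0.8397  0.0002 -0.0001]
```

View pics/m11.png

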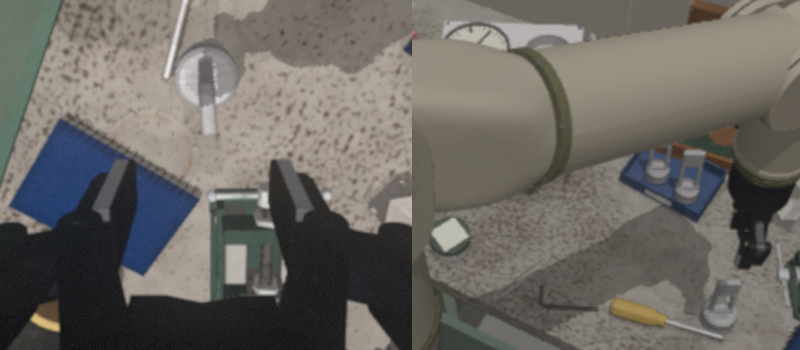

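b3: foot at crop (207,75), eye end at (210,132), nearly aligned with the tool.

```bash
python3 - <<'E'
from h import *
C=cam("wrist");r=lambda x,y:(150+x/1.2485,120+y/1.25)
f=ray(C,r(207,75),.034);e=ray(C,r(209,133),.112);e2=ray(C,r(206,62),.038)
print("foot",f,"end",e,e2)
o=manip.get_obs();p=o["position"];q=R.from_quat(o["ee_rot"]).as_matrix()
c=e[:2]+.017*q[:2,0];print(c,f[:2])
for c in(c,f[:2]):print((q.T@(np.r_[c,.0925]-p))/.08)
S=cam("scene");s=lambda x,y:(240+(x-412)*240/388,115+y*210/350);print(ray(S,s(719,315),.030),ray(S,s(726,283),.112))
E
```

```text
foot [ 0.413  -0.2624  0.034 ] end [ 0.4211 -0.2791  0.112 ] [ 0.4076 -0.2524  0.038 ]
[ 0.4141 -0.2636] [ 0.413  -0.2624]
[-0.0066  0.0361  1.3647]
[0.0122 0.0304 1.3647]
[ 0.4062 -0.2672  0.03  ] [ 0.4099 -0.2625  0.112 ]
```

```bash
python3 -m inch '[[[0,0.03,0.1],[0,0,0]],[[0,0.03,0.2],[0,0,0]],[[0,0.03,0.3],[0,0,0]],[[0,0.03,0.4],[0,0,0]],[[0,0.03,0.5],[0,0,0]],[[0,0.03,0.6],[0,0,0]],[[0,0.03,0.7],[0,0,0]],[[0,0.03,0.8],[0,0,0]],[[0,0.03,0.9],[0,0,0]],[[0,0.03,1],[0,0,0]]]'
python3 -m inch '[[[0,0,0.1],[0,0,0]],[[0,0,0.2],[0,0,0]],[[0,0,0.3],[0,0,0]],[[0,0,0.36],[0,0,0]],[[0,0,0.36],[0,0,0]],[[0,0,0.36],[0,0,0]],[[0,0,0.36],[0,0,0]],[[0,0,0.36],[0,0,0]],[[0,0,0.36],[0,0,0]],[[0,0,0.36],[0,0,0]]]'
python3 -m inch '[[[0,0,0],[0,0,0]],[[0,0,0],[0,0,0]],[[0,0,0],[0,0,0]],[[0,0,0],[0,0,0]],[[0,0,0],[0,0,0]],[[0,0,0],[0,0,0]],[[0,0,0],[0,0,0]],[[0,0,0],[0,0,0]],[[0,0,0],[0,0,0]],[[0,0,0],[0,0,0]]]' 0 100
python3 -m inch '[[[0,0,-0.06],[0,0,0]],[[0,0,-0.12],[0,0,0]],[[0,0,-0.18],[0,0,0]],[[0,0,-0.24],[0,0,0]],[[0,0,-0.3],[0,0,0]],[[0,0,-0.36],[0,0,0]],[[0,0,-0.42],[0,0,0]],[[0,0,-0.5],[0,0,0]],[[0,0,-0.56],[0,0,0]],[[0,0,-0.6],[0,0,0]]]'
python3 -m inch '[[[0.1,0.08,0],[0,0,0]],[[0.2,0.16,0],[0,0,0]],[[0.3,0.24,0],[0,0,0]],[[0.4,0.32,0],[0,0,0]],[[0.5,0.4,0],[0,0,0]],[[0.6,0.48,0],[0,0,0]],[[0.7,0.56,0],[0,0,0]],[[0.8,0.64,0],[0,0,0]],[[0.9,0.72,0],[0,0,0]],[[1,0.8,0],[0,0,0]]]'
python3 -m inch '[[[0.1,0.08,0],[0,0,0]],[[0.2,0.16,0],[0,0,0]],[[0.3,0.24,0],[0,0,0]],[[0.4,0.32,0],[0,0,0]],[[0.5,0.4,0],[0,0,0]],[[0.6,0.48,0],[0,0,0]],[[0.7,0.56,0],[0,0,0]],[[0.8,0.64,0],[0,0,0]],[[0.9,0.72,0],[0,0,0]],[[1,0.8,0],[0,0,0]]]'
python3 - <<'E'
from h import *
o=manip.get_obs();p=o["position"];q=R.from_quat(o["ee_rot"]).as_matrix();print(p,o["ee_rot"])
xg=np.array([.9125,.4091]);d=np.array([.5334,.0322]);print((q.T@(np.r_[d-.055*xg,p[2]]-p))/.08)
E
```

```text
clock: 71.05
position: [0.4133, -0.2637, 0.121]
ee_rot: [0.543, 0.84, 0.0, 0.0]
ft_force: [1.1, -0.3, 1.1]
grip_width: 0.599
grasp_force: 0.0
clock: 72.05
position: [0.4134, -0.2637, 0.093]
ee_rot: [0.543, 0.84, 0.0, 0.0]
ft_force: [-1.2, -0.8, 0.4]
grip_width: 0.598
grasp_force: 0.0
clock: 73.05
position: [0.4133, -0.2638, 0.0931]
ee_rot: [0.543, 0.84, 0.0, -0.0]
ft_force: [-1.8, 1.2, 5.1]
grip_width: 0.086
grasp_force: 98.5
clock: 74.05
position: [0.4134, -0.2638, 0.1414]
ee_rot: [0.543, 0.84, 0.0, 0.0]
ft_force: [0.4, 0.4, -4.4]
grip_width: 0.092
grasp_force: 97.8
clock: 75.05
position: [0.439, -0.1637, 0.1409]
ee_rot: [0.543, 0.84, 0.0, -0.0]
ft_force: [-0.2, -0.4, -3.3]
grip_width: 0.091
grasp_force: 97.9
clock: 76.05
position: [0.4645, -0.0645, 0.1409]
ee_rot: [0.543, 0.84, 0.0, 0.0]
ft_force: [0.4, 1.0, -4.0]
grip_width: 0.093
grasp_force: 97.9
[ 0.4645 -0.0645  0.1409] [0.5428 0.8398 0.0001 0.    ]
[0.7492 0.5938 0.0001]
```

```bash
python3 -m inch '[[[0.1,0.08,0],[0,0,0]],[[0.2,0.16,0],[0,0,0]],[[0.3,0.24,0],[0,0,0]],[[0.4,0.32,0],[0,0,0]],[[0.5,0.4,0],[0,0,0]],[[0.6,0.48,0],[0,0,0]],[[0.7,0.56,0],[0,0,0]],[[0.75,0.59,0],[0,0,0]],[[0.75,0.59,0],[0,0,0]],[[0.75,0.59,0],[0,0,0]]]'
python3 -m inch '[[[0,0.08,0],[0,0,0]],[[0,0.16,0],[0,0,0]],[[0,0.24,0],[0,0,0]],[[0,0.32,0],[0,0,0]],[[0,0.4,0],[0,0,0]],[[0,0.48,0],[0,0,0]],[[0,0.56,0],[0,0,0]],[[0,0.64,0],[0,0,0]],[[0,0.69,0],[0,0,0]],[[0,0.69,0],[0,0,0]]]'
python3 -m inch '[[[0,0,0.03],[0,0,0]],[[0,0,0.06],[0,0,0]],[[0,0,0.09],[0,0,0]],[[0,0,0.12],[0,0,0]],[[0,0,0.15],[0,0,0]],[[0,0,0.18],[0,0,0]],[[0,0,0.21],[0,0,0]],[[0,0,0.24],[0,0,0]],[[0,0,0.26],[0,0,0]],[[0,0,0.28],[0,0,0]]]'
```

```text
clock: 77.05
position: [0.4826, 0.0084, 0.1408]
ee_rot: [0.543, 0.84, -0.0, -0.0]
ft_force: [-0.9, -0.9, -3.9]
grip_width: 0.09
grasp_force: 97.9
clock: 78.05
position: [0.5334, 0.0317, 0.1408]
ee_rot: [0.543, 0.84, -0.0, 0.0]
ft_force: [-0.3, 0.4, -4.0]
grip_width: 0.09
grasp_force: 97.9
clock: 79.05
position: [0.5331, 0.0315, 0.1186]
ee_rot: [0.543, 0.84, 0.0, -0.0]
ft_force: [-1.8, 0.3, 0.8]
grip_width: 0.087
grasp_force: 98.8
```

```bash
python3 -m inch '[[[0,0,0],[0,0,0]],[[0,0,0],[0,0,0]],[[0,0,0],[0,0,0]],[[0,0,0],[0,0,0]],[[0,0,0],[0,0,0]],[[0,0,-0.05],[0,0,0]],[[0,0,-0.1],[0,0,0]],[[0,0,-0.3],[0,0,0]],[[0,0,-0.6],[0,0,0]],[[0,0,-0.9],[0,0,0]]]' 0.45
python3 -m inch '[[[0,0,-0.1],[0,0,0]],[[0,0,-0.2],[0,0,0]],[[0.05,0.1,-0.3],[0,0,0]],[[0.1,0.2,-0.4],[0,0,0]],[[0.15,0.3,-0.5],[0,0,0]],[[0.2,0.45,-0.6],[0,0,0]],[[0.25,0.6,-0.6],[0,0,0]],[[0.3,0.75,-0.6],[0,0,0]],[[0.33,0.9,-0.6],[0,0,0]],[[0.33,0.96,-0.6],[0,0,0]]]'
python3 -m inch '[[[0.04,0.1,0],[0,0,0]],[[0.08,0.2,0],[0,0,0]],[[0.12,0.3,0],[0,0,0]],[[0.16,0.4,0],[0,0,0]],[[0.2,0.5,0],[0,0,0]],[[0.24,0.65,0],[0,0,0]],[[0.28,0.8,0],[0,0,0]],[[0.33,0.96,0],[0,0,0]],[[0.33,0.96,0],[0,0,0]],[[0.33,0.96,0],[0,0,0]]]'
python3 - <<'E'
from h import *
o=manip.get_obs();p=o["position"];print(p,o["ee_rot"])
w=snap("wrist","w12");snap("scene","s12");snap("side","d12")
C=cam("wrist");c=np.array([.6264,.1982]);xg=np.array([.9125,.4091]);yg=np.array([-.4091,.9125])
print("knob",proj(C,[*(c-.06*yg),.1625]),"dial",proj(C,[*(c+.06*yg),.166]))
S=cam("side");print("side dial",proj(S,[*(c+.06*yg),.166]))
E
```

```text
clock: 80.05
position: [0.5329, 0.0313, 0.1916]
ee_rot: [0.543, 0.84, -0.0, -0.0]
ft_force: [0.4, -0.5, 1.2]
grip_width: 0.45
grasp_force: 0.0
clock: 81.05
position: [0.5929, 0.0883, 0.2376]
ee_rot: [0.542, 0.84, -0.001, -0.0]
ft_force: [0.0, 0.3, -0.5]
grip_width: 0.449
grasp_force: 0.0
clock: 82.05
position: [0.6513, 0.1425, 0.2383]
ee_rot: [0.543, 0.84, -0.0, 0.0]
ft_force: [1.1, -0.4, 0.2]
grip_width: 0.452
grasp_force: 0.0
[0.6513 0.1425 0.2383] [ 0.5428  0.8398 -0.0003  0.    ]
knob [314.3283 208.8249] dial [314.8894  20.4379]
side dial [274.3499 247.6301]
```

```bash
python3 -m inch '[[[0.1,0,0],[0,0,0]],[[0.2,0,0],[0,0,0]],[[0.3,0,0],[0,0,0]],[[0.4,0,0],[0,0,0]],[[0.5,0,0],[0,0,0]],[[0.6,0,0],[0,0,0]],[[0.7,0,0],[0,0,0]],[[0.75,0,0],[0,0,0]],[[0.75,0,0],[0,0,0]],[[0.75,0,0],[0,0,0]]]'
python3 - <<'E'
from h import *
o=manip.get_obs();p=o["position"];np.save("p13.npy",np.r_[p,o["ee_rot"]]);print(p)
snap("wrist","w13");C=cam("wrist");c=np.array([.6264,.1982]);yg=np.array([-.4091,.9125])
print("dial",proj(C,[*(c+.06*yg),.166]))
a=cv2.imread("pics/w13_raw.png")[0:220,190:440];b=cv2.imread("pics/w12_raw.png")[120:320,214:414];h=cv2.imread("pics/s12_raw.png")[150:270,240:340]
A=cv2.resize(a,(500,440),interpolation=2);B=cv2.resize(b,(300,300),interpolation=2);H=cv2.copyMakeBorder(cv2.resize(h,(250,300),interpolation=2),0,0,0,50,0)
cv2.imwrite("pics/m13.png",np.hstack([cv2.copyMakeBorder(A,0,160,0,0,0),np.vstack([B,H])]))
E
```

```text
clock: 83.2
position: [0.6268, 0.1971, 0.2385]
ee_rot: [0.543, 0.84, -0.0, 0.0]
ft_force: [-0.0, 0.1, 0.6]
grip_width: 0.45
grasp_force: 0.0
[0.6268 0.1971 0.2385]
dial [314.1221 123.3127]
```

View pics/m13.png

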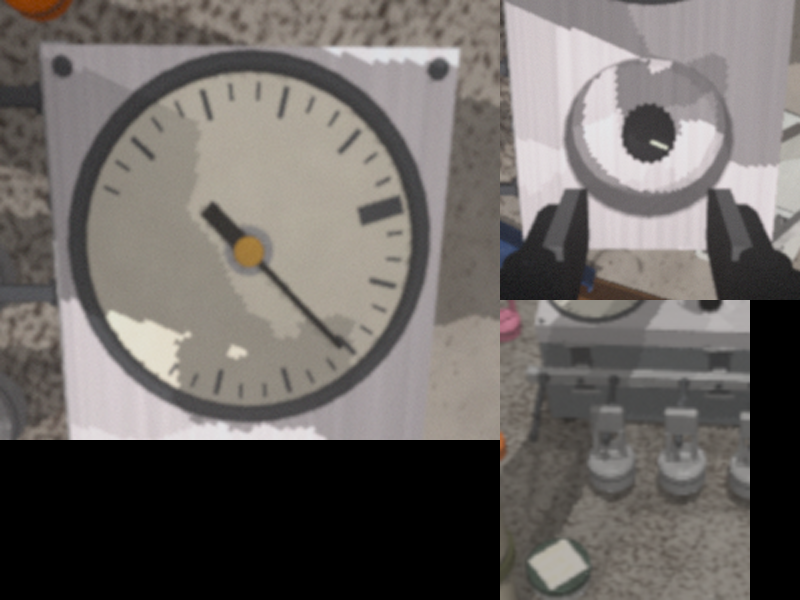

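Dial at crop centre (249,251): needle tip (345,345), index (381,210). Knob centre at (148,133) in its own crop, matching the model. Three weights are hanging. Computing the angle.

```bash
cat > dial.py <<'E'
from h import *
def pts(C,needle,idx,ctr):
    z=.1665;r=lambda q:ray(C,q,z)[:2]
    c=r(ctr);a=r(needle)-c;b=r(idx)-c
    an,ai=[np.arctan2(v[1],v[0]) for v in(a,b)]
    print("radii",np.linalg.norm(a),np.linalg.norm(b),"c",c,"index to needle, cw rad",(ai-an+np.pi)%(2*np.pi)-np.pi)
E
python3 - <<'E'
from dial import *
C=cam("wrist");r=lambda x,y:(190+x/2,y/2)
pts(C,r(345,346),r(381,210),r(249,251))
pts(C,r(341,342),r(381,210),r(249,251))
o=manip.get_obs();q=R.from_quat(o["ee_rot"]).as_matrix()
o2=dict(o);o2["position"]=np.array([.6513,.1425,.2383])
k=ray(cam("wrist",o2),(312.7,208.7),.1625);print("knob",k,(q.T@(k-o["position"]))/.08)
E
```

```text
radii 0.045517894683985725 0.04416417261344267 c [0.6026 0.2518] index to needle, cw rad 1.0611011386583238
radii 0.04353086442517627 0.04416417261344267 c [0.6026 0.2518] index to needle, cw rad 1.0608729178656944
knob [0.65   0.1436 0.1625] [-0.7256 -0.0102  0.951 ]
```

```bash
python3 -m inch '[[[-0.1,0,0],[0,0,-0.1]],[[-0.2,0,0],[0,0,-0.2]],[[-0.3,0,0],[0,0,-0.3]],[[-0.4,0,0],[0,0,-0.4]],[[-0.5,0,0],[0,0,-0.5]],[[-0.6,-0.01,0],[0,0,-0.6]],[[-0.7,-0.01,0],[0,0,-0.7]],[[-0.73,-0.01,0],[0,0,-0.8]],[[-0.73,-0.01,0],[0,0,-0.9]],[[-0.73,-0.01,0],[0,0,-1]]]' 0.45 30
python3 -m inch '[[[0,0,0],[0,0,-0.1]],[[0,0,0],[0,0,-0.2]],[[0,0,0.1],[0,0,-0.3]],[[0,0,0.2],[0,0,-0.35]],[[0,0,0.3],[0,0,-0.35]],[[0,0,0.4],[0,0,-0.35]],[[0,0,0.5],[0,0,-0.35]],[[0,0,0.6],[0,0,-0.35]],[[0,0,0.6],[0,0,-0.35]],[[0,0,0.6],[0,0,-0.35]]]'
python3 - <<'E'
from h import *
o=manip.get_obs();q=R.from_quat(o["ee_rot"]).as_matrix();p=o["position"]
print(p,o["joint_pos"],(q.T@(np.array([.65,.1436,.146])-p))/.08)
E
```

```text
clock: 84.25
position: [0.6502, 0.1429, 0.2385]
ee_rot: [0.179, 0.984, -0.0, 0.0]
ft_force: [-0.5, -0.3, 0.3]
grip_width: 0.448
grasp_force: 0.0
clock: 85.25
position: [0.65, 0.1438, 0.1905]
ee_rot: [0.044, 0.999, -0.0, -0.0]
ft_force: [-0.5, 0.4, 0.3]
grip_width: 0.447
grasp_force: 0.0
[0.65   0.1438 0.1905] [-0.6207  0.4689  0.4667  1.4194 -0.2124  1.3033  1.3419] [-0.0004 -0.0031  0.5559]
```

```bash
python3 -m inch '[[[0,0,0.06],[0,0,0]],[[0,0,0.12],[0,0,0]],[[0,0,0.18],[0,0,0]],[[0,0,0.24],[0,0,0]],[[0,0,0.3],[0,0,0]],[[0,0,0.36],[0,0,0]],[[0,0,0.42],[0,0,0]],[[0,0,0.48],[0,0,0]],[[0,0,0.52],[0,0,0]],[[0,0,0.55],[0,0,0]]]'
python3 -m inch '[[[0,0,0],[0,0,0]],[[0,0,0],[0,0,0]],[[0,0,0],[0,0,0]],[[0,0,0],[0,0,0]],[[0,0,0],[0,0,0]],[[0,0,0],[0,0,0]],[[0,0,0],[0,0,0]],[[0,0,0],[0,0,0]],[[0,0,0],[0,0,0]],[[0,0,0],[0,0,0]]]' 0 30
```

```text
clock: 86.25
position: [0.6499, 0.1438, 0.1462]
ee_rot: [0.044, 0.999, -0.0, -0.0]
ft_force: [0.3, -0.2, -0.5]
grip_width: 0.452
grasp_force: 0.0
clock: 87.25
position: [0.6497, 0.1419, 0.1464]
ee_rot: [0.044, 0.999, -0.001, -0.0]
ft_force: [-1.9, -4.6, 0.1]
grip_width: 0.287
grasp_force: 30.1
```

```bash
python3 -m inch '[[[0,-0.02,0],[0,0,0.1]],[[0,-0.02,0],[0,0,0.2]],[[0,-0.02,0],[0,0,0.3]],[[0,-0.02,0],[0,0,0.4]],[[0,-0.02,0],[0,0,0.5]],[[0,-0.02,0],[0,0,0.6]],[[0,-0.02,0],[0,0,0.7]],[[0,-0.02,0],[0,0,0.8]],[[0,-0.02,0],[0,0,0.9]],[[0,-0.02,0],[0,0,1]]]'
python3 -m inch '[[[0,0,0],[0,0,0.1]],[[0,0,0],[0,0,0.2]],[[0,0,0],[0,0,0.3]],[[0,0,0],[0,0,0.4]],[[0,0,0],[0,0,0.5]],[[0,0,0],[0,0,0.6]],[[0,0,0],[0,0,0.7]],[[0,0,0],[0,0,0.8]],[[0,0,0],[0,0,0.9]],[[0,0,0],[0,0,1]]]'
python3 -m inch '[[[0,0,0],[0,0,0.1]],[[0,0,0],[0,0,0.2]],[[0,0,0],[0,0,0.3]],[[0,0,0],[0,0,0.4]],[[0,0,0],[0,0,0.5]],[[0,0,0],[0,0,0.6]],[[0,0,0],[0,0,0.7]],[[0,0,0],[0,0,0.7]],[[0,0,0],[0,0,0.7]],[[0,0,0],[0,0,0.7]]]'
python3 - <<'E'
from h import *
o=manip.get_obs();print(o["grip_width"],o["joint_pos"][6],o["torque"])
E
```

```text
clock: 88.25
position: [0.6506, 0.1435, 0.1465]
ee_rot: [0.424, 0.906, 0.001, 0.001]
ft_force: [5.2, 3.3, -5.8]
grip_width: 0.289
grasp_force: 29.7
clock: 89.25
position: [0.6524, 0.1441, 0.1466]
ee_rot: [0.738, 0.675, 0.003, 0.002]
ft_force: [16.9, 5.1, -11.6]
grip_width: 0.288
grasp_force: 30.1
clock: 90.25
position: [0.6536, 0.1436, 0.1467]
ee_rot: [0.893, 0.451, 0.004, 0.002]
ft_force: [24.1, 3.0, -16.2]
grip_width: 0.289
grasp_force: 30.3
0.2894268880647355 -0.5853664893394144 [ 0.8048 -4.9874  0.0021]
```

```bash
python3 -m inch '[[[0.005,0.007,0],[0,0,0]],[[0.01,0.014,0],[0,0,0]],[[0.015,0.02,0],[0,0,0]],[[0.02,0.026,0],[0,0,0]],[[0.025,0.032,0],[0,0,0]],[[0.027,0.036,0],[0,0,0]],[[0.027,0.036,0],[0,0,0]],[[0.027,0.036,0],[0,0,0]],[[0.027,0.036,0],[0,0,0]],[[0.027,0.036,0],[0,0,0]]]'
```

```text
clock: 91.25
position: [0.6539, 0.1436, 0.1465]
ee_rot: [0.893, 0.451, 0.001, -0.0]
ft_force: [4.7, 3.8, -3.6]
grip_width: 0.29
grasp_force: 31.3
```

```bash
python3 -m inch '[[[0,0,0],[0,0,0]],[[0,0,0],[0,0,0]],[[0,0,0],[0,0,0]],[[0,0,0],[0,0,0]],[[0,0,-0.05],[0,0,0]],[[0,0,-0.15],[0,0,0]],[[0,0,-0.3],[0,0,0]],[[0,0,-0.5],[0,0,0]],[[0,0,-0.8],[0,0,0]],[[0,0,-1],[0,0,0]]]' 0.42
python3 -m inch '[[[0,0,-0.15],[0,0,-0.1]],[[0,0,-0.15],[0,0,-0.2]],[[0,0,-0.15],[0,0,-0.3]],[[0,0,-0.15],[0,0,-0.4]],[[0,0,-0.15],[0,0,-0.5]],[[0,0,-0.15],[0,0,-0.6]],[[0,0,-0.15],[0,0,-0.7]],[[0,0,-0.15],[0,0,-0.8]],[[0,0,-0.15],[0,0,-0.9]],[[0,0,-0.15],[0,0,-1]]]'
python3 - <<'E'
from h import *
o=manip.get_obs();q=R.from_quat(o["ee_rot"]);p=o["position"];g=np.load("p13.npy")
print(p,(q.as_matrix().T@(g[:3]-p))/.08,(q.inv()*R.from_quat(g[3:])).as_rotvec()/np.radians(45))
E
```

```text
clock: 92.25
position: [0.6541, 0.1421, 0.2295]
ee_rot: [0.893, 0.45, 0.001, 0.0]
ft_force: [0.7, 1.2, -0.1]
grip_width: 0.419
grasp_force: 0.0
clock: 93.25
position: [0.6536, 0.1421, 0.2395]
ee_rot: [0.652, 0.759, 0.0, 0.0]
ft_force: [-0.1, -0.0, -0.5]
grip_width: 0.42
grasp_force: 0.0
[0.6536 0.1421 0.2395] [ 0.7307 -0.2279  0.0122] [ 0.001  -0.0003 -0.346 ]
```

```bash
python3 -m inch '[[[0.1,-0.03,0],[0,0,-0.05]],[[0.2,-0.06,0],[0,0,-0.1]],[[0.3,-0.09,0],[0,0,-0.15]],[[0.4,-0.12,0],[0,0,-0.2]],[[0.5,-0.15,0],[0,0,-0.25]],[[0.6,-0.18,0],[0,0,-0.3]],[[0.7,-0.21,0],[0,0,-0.35]],[[0.73,-0.23,0.01],[0,0,-0.35]],[[0.73,-0.23,0.01],[0,0,-0.35]],[[0.73,-0.23,0.01],[0,0,-0.35]]]'
cat >> dial.py <<'E'
def prof(name,C,rng):
    im=cv2.imread(name,0).astype(np.float32);M,f,cx,cy=C
    c=np.array([.6026,.2518])
    th=np.radians(np.arange(*rng))
    for lab,rs in(("needle",(.018,.024,.030)),("band35-38",(.035,.037)),("index",(.038,.041,.044,.047))):
        v=[]
        for t in th:
            P=[proj(C,[*(c+r*np.array([np.cos(t),np.sin(t)])),.1665]) for r in rs]
            m=np.array(P,np.float32)[None];v.append(cv2.remap(im,m[:,:,0].copy(),m[:,:,1].copy(),1).mean())
        print(lab,np.round(v).astype(int))
E
python3 - <<'E'
from dial import *
g=np.load("p13.npy")
prof("pics/w13_raw.png",cam("wrist",dict(position=g[:3],ee_rot=g[3:])),(-30,60,2))
o=manip.get_obs();snap("wrist","w14");print(o["position"])
C=cam("wrist",o);prof("pics/w14_raw.png",C,(-30,0,1))
E
```

```text
clock: 94.25
position: [0.6267, 0.1969, 0.2377]
ee_rot: [0.543, 0.84, -0.0, 0.0]
ft_force: [-0.3, -0.2, 0.0]
grip_width: 0.42
grasp_force: 0.0
needle [150 146 132 102  69  79 127 155 162 163 163 163 164 163 163 163 163 164
 163 163 164 163 164 164 163 164 163 164 165 167 166 166 165 166 166 166
 166 166 166 167 167 168 167 167 167]
band35-38 [137 138 133 118  70  75 128 138 140 145 152 163 164 162 163 163 162 162
 163 163 163 163 164 165 164 165 165 166 165 164 164 165 165 164 147 139
 141 141 150 164 166 166 166 167 167]
index [130 129 137 130  94  80 108 143 149 149 147 149 163 163 163 159 152 163
 162 163 145 119 160 163 163 163 151 165 164 164 162 152 164 161 112  74
  74  76 133 164 162 151 165 167 168]
[0.6267 0.1969 0.2377]
needle [152 151 149 147 141 129 111  90  71  64  76 100 125 144 153 160 163 164
 165 166 165 164 165 165 165 164 165 165 165 165]
band35-38 [139 139 139 136 132 125 110  85  65  60  70  90 105 110 114 122 133 140
 144 144 150 156 162 164 165 164 164 165 165 166]
index [129 129 136 137 137 133 119  90  66  58  60  66  69  72  92 124 143 149
 150 151 147 147 158 163 164 164 164 165 164 162]
```

The index centre is still about 1.9° short of the needle. Regrip and turn the knob about 4° further.

```bash
python3 -m inch '[[[-0.1,0,0],[0,0,0]],[[-0.2,0,0],[0,0,0]],[[-0.3,0,0],[0,0,0]],[[-0.4,0,0],[0,0,0]],[[-0.5,0,0],[0,0,0]],[[-0.6,0.01,0],[0,0,0]],[[-0.7,0.01,0],[0,0,0]],[[-0.76,0.01,0.05],[0,0,0]],[[-0.76,0.01,0.2],[0,0,0]],[[-0.76,0.01,0.4],[0,0,0]]]' 0.45 30
python3 -m inch '[[[0,0,0.08],[0,0,0]],[[0,0,0.16],[0,0,0]],[[0,0,0.24],[0,0,0]],[[0,0,0.32],[0,0,0]],[[0,0,0.4],[0,0,0]],[[0,0,0.48],[0,0,0]],[[0,0,0.56],[0,0,0]],[[0,0,0.64],[0,0,0]],[[0,0,0.7],[0,0,0]],[[0,0,0.74],[0,0,0]]]'
python3 -m inch '[[[0,0,0],[0,0,0]],[[0,0,0],[0,0,0]],[[0,0,0],[0,0,0]],[[0,0,0],[0,0,0]],[[0,0,0],[0,0,0]],[[0,0,0],[0,0,0]],[[0,0,0],[0,0,0]],[[0,0,0],[0,0,0]],[[0,0,0],[0,0,0]],[[0,0,0],[0,0,0]]]' 0 30
python3 -m inch '[[[0,0,0],[0,0,0.02]],[[0,0,0],[0,0,0.04]],[[0,0,0],[0,0,0.06]],[[0,0,0],[0,0,0.08]],[[0,0,0],[0,0,0.09]],[[0,0,0],[0,0,0.09]],[[0,0,0],[0,0,0.09]],[[0,0,0],[0,0,0.09]],[[0,0,0],[0,0,0.09]],[[0,0,0],[0,0,0.09]]]'
python3 -m inch '[[[0,0,0],[0,0,0]],[[0,0,0],[0,0,0]],[[0,0,0],[0,0,0]],[[0,0,0],[0,0,0]],[[0,0,-0.05],[0,0,0]],[[0,0,-0.15],[0,0,0]],[[0,0,-0.3],[0,0,0]],[[0,0,-0.5],[0,0,0]],[[0,0,-0.8],[0,0,0]],[[0,0,-1],[0,0,0]]]' 0.42
python3 -m inch '[[[0.1,-0.01,-0.14],[0,0,-0.02]],[[0.2,-0.01,-0.14],[0,0,-0.04]],[[0.3,-0.01,-0.14],[0,0,-0.06]],[[0.4,-0.01,-0.14],[0,0,-0.09]],[[0.5,-0.01,-0.14],[0,0,-0.09]],[[0.6,-0.01,-0.14],[0,0,-0.09]],[[0.7,-0.01,-0.14],[0,0,-0.09]],[[0.76,-0.01,-0.14],[0,0,-0.09]],[[0.76,-0.01,-0.14],[0,0,-0.09]],[[0.76,-0.01,-0.14],[0,0,-0.09]]]'
python3 - <<'E'
from dial import *
o=manip.get_obs();snap("wrist","w15");print(o["position"])
prof("pics/w15_raw.png",cam("wrist",o),(-30,-10,1))
E
```

```text
clock: 95.3
position: [0.6524, 0.1424, 0.2048]
ee_rot: [0.543, 0.84, 0.0, 0.0]
ft_force: [-0.8, 0.2, -0.0]
grip_width: 0.448
grasp_force: 0.0
clock: 96.3
position: [0.6522, 0.1422, 0.1459]
ee_rot: [0.543, 0.84, -0.0, -0.0]
ft_force: [1.0, -0.1, 0.7]
grip_width: 0.45
grasp_force: 0.0
clock: 97.3
position: [0.6521, 0.1422, 0.1463]
ee_rot: [0.543, 0.84, -0.0, -0.0]
ft_force: [-2.3, -0.6, -6.6]
grip_width: 0.288
grasp_force: 29.8
clock: 98.3
position: [0.6522, 0.1422, 0.1463]
ee_rot: [0.572, 0.82, -0.0, -0.0]
ft_force: [-2.1, -0.7, -11.0]
grip_width: 0.289
grasp_force: 30.0
clock: 99.3
position: [0.653, 0.1421, 0.2295]
ee_rot: [0.572, 0.82, 0.001, 0.001]
ft_force: [-0.5, -0.4, -0.8]
grip_width: 0.417
grasp_force: 0.0
clock: 100.3
position: [0.6306, 0.1987, 0.2377]
ee_rot: [0.543, 0.84, -0.0, 0.0]
ft_force: [0.1, -0.3, 0.0]
grip_width: 0.422
grasp_force: 0.0
[0.6306 0.1987 0.2377]
needle [159 158 154 147 137 124 106  83  66  65  78 102 127 146 156 161 163 164
 166 166]
band35-38 [143 143 140 133 120 106  95  79  62  58  69  90 109 128 139 144 147 150
 154 156]
index [136 139 137 133 117  90  71  63  59  59  60  69  90 118 134 137 138 136
 130 130]
```

The index is centred at -21.5° and the needle at -21.4°. Handing in.

```bash
python3 -c "
from workcell import manip
print(manip.hand_in())"
```

```text
the job is handed in; nothing more can be done
None
```

The job is handed in at about 100 s: both small weights stand in the tray, all three big weights hang on hooks 2, 3 and 4, and the index bar sits under the needle tip to within about 0.1° as measured; one small weight slipped from the grip once, fell back onto its hook and was picked up again.

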